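Load blank plates into the locked tray of a plate marker

TASK

Load the plate marker: pull up its red spring plunger and twist it into its rest notch so that it stays up by itself, then draw the tray all the way out by its orange handle and lay every blank aluminium plate from the dark board flat in a nest of its own (the plates are too thin to grip where they lie, so slide them part-way over the edge of the board first). Then push the loaded tray fully home and turn the plunger back so that it springs all the way down and locks the tray. Leave the other things on the bench where they are.

Things in the scene. Friction and masses are not known exactly. Their poses are not given: they have to be found in the camera images.
- marker: Plate marker, fixed: grey bed 235 (x) x 565 (y) mm, 12 mm high, blue hood over y 45 to 260 (roof top at z 70), white head on it (x -65 to 85, y 150 to 260, up to z 232). Origin at bench height, x away from the robot, the tray comes out along -y. The red plunger stands on a dark bracket at x -85, y 0.
- tray (a joint): Travel of the aluminium sliding tray in m: 0 = home (nests under the hood), 0.235 = all the way out along the marker's -y axis, with hard stops at both ends. It stays where it is left (2 N friction plus slight damping). Locked at 0 (within about 2 mm of play) while the plunger is down: the pin stands between two lugs.
- tray_grip (a point): Point to grip on the tray's upright orange handle: a block 44 mm (marker x) x 14 mm (y) in plan, its top 12 mm above this point and its foot 36 mm below it. Axes as the marker's. It moves with the tray.
- plunger (a joint): Lift of the red plunger in m: 0 = down (locking), hard stop at 0.023. A spring pushes it down with 8 N at 0, growing by 4 N per 10 mm. When parked in the rest notch it reads about 0.016.
- plunger_twist (a joint): Turn of the plunger's T bar in rad, counter-clockwise from above positive. 0 = along the marker's y axis, its cross pin (parallel to the bar) in the sleeve's slot, where it cannot turn. Rest notch at 1.22, between 2 mm ridges; range -0.15 to 1.4. To park: lift 20 to 22 mm, turn to 1.22, let down. To release: lift again, turn back to 0, let it spring down.
- t_handle (a point): Centre of the plunger's red T bar, 46 mm long along this point's y axis, 12 mm wide (x), 16 mm high; it lifts and turns with the bar. The dark sleeve's top is 25 mm below this point when the plunger is down; stem 10 mm thick.
- nest1 (a point): Nest 1 of 3 on the tray (nearest the orange handle): centre of the top of its black pedestal, 86 (x) x 22 (y) mm, 12 mm above the tray plate (fingers reach down beside it). A plate lies on it lengthwise along x, between end stops 118 mm apart and four 6 mm pins at x +-49, y +-24.5 (all rise 10 mm above this point): play 4 mm lengthwise, 3.5 mm sideways. Nests 68 mm apart in y.
- nest2 (a point): Nest 2 of 3 on the tray (middle): centre of the top of its black pedestal, 86 (x) x 22 (y) mm, 12 mm above the tray plate (fingers reach down beside it). A plate lies on it lengthwise along x, between end stops 118 mm apart and four 6 mm pins at x +-49, y +-24.5 (all rise 10 mm above this point): play 4 mm lengthwise, 3.5 mm sideways. Nests 68 mm apart in y.
- nest3 (a point): Nest 3 of 3 on the tray (farthest from the handle): centre of the top of its black pedestal, 86 (x) x 22 (y) mm, 12 mm above the tray plate (fingers reach down beside it). A plate lies on it lengthwise along x, between end stops 118 mm apart and four 6 mm pins at x +-49, y +-24.5 (all rise 10 mm above this point): play 4 mm lengthwise, 3.5 mm sideways. Nests 68 mm apart in y.
- board: Dark smooth board, fixed, 220 (x) x 290 (y) mm, top 45 mm above the bench, with a lip 6 mm thick and 14 mm high along its back and both sides; origin at the centre of its underside, on the bench. Its -x edge, 110 mm from the origin, faces the robot and has no lip; in front of it is free space down to the bench.
- plate1: Blank aluminium plate 110 (x) x 36 (y) x 2.5 mm, 30 g, origin at its centre; starts flat on the board. Slides on the board (friction about 0.6) with a closed fingertip pressed on it (the finger pads grip better). Absent in some runs.
- plate2: Blank aluminium plate 110 (x) x 36 (y) x 2.5 mm, 30 g, origin at its centre; starts flat on the board. Slides on the board (friction about 0.6) with a closed fingertip pressed on it (the finger pads grip better). Absent in some runs.
- plate3: Blank aluminium plate 110 (x) x 36 (y) x 2.5 mm, 30 g, origin at its centre; starts flat on the board. Slides on the board (friction about 0.6) with a closed fingertip pressed on it (the finger pads grip better). Absent in some runs.
- mug: Bystander: white mug, 80 mm across, 85 mm high.
- driver: Bystander: screwdriver with orange handle lying on the bench.
- cap_a: Bystander: blue cap, 34 mm across, 14 mm high, on the rear part of the board.
- cap_b: Bystander: blue cap, 34 mm across, 14 mm high, on the bench.
- jar: Bystander: clear jar with blue cap, 60 mm across, 70 mm high.
- fitting: Bystander: steel pipe fitting, 44 mm across, 34 mm high.

How it is judged:
By the outcome, as a careful person would: the job done as asked, in the order asked, and still so for the second after the job is handed in, with the robot touching nothing.
Of plate1, plate2, plate3 only 2 to 3 are there at a start; the rules pass over those that are not, and their reading is None.
At some moment in a run one of plate1, plate2, plate3 may be knocked a few centimetres aside while the robot is not near it.
It also fails if it takes over 210 s, if anything falls off the work surface, if the arm or the gripper's body presses on something with over 40 N, if the wrist force passes 120 N, or if a joint passes its speed limit or range.

ROBOT

A 6-joint arm with a two-finger parallel gripper is mounted at the origin on the work surface. World frame = base frame: x ahead of the robot, y to its left, z up, the work surface at z = 0. Lengths are in m, angles in degrees, forces in N, time in s.
With the tool pointing down it reaches from about 0.3 to 0.875 m from the base axis. Payload 6.4 kg.
Tool frame: the origin (TCP) lies at the very end of the fingers, on their centre line; the grasp point (between the pads) lies 19 mm behind it; z points along the fingers, y is the line along which they close (so a half turn about z gives the same grasp; the last joint's range is limited). The gripper opens to 88 mm and grips with 3 to 60 N. Pads are 18 mm wide; open, the fingers measure 123 mm over their backs; the gripper's body (75 mm by 187 mm) begins 45 mm behind the grasp point.
Start: joints at [-85.904, 10.359, 92.074, -0, 77.567, -11.82], TCP at [0.158, -0.553, 0.239] pointing down, gripper open.
Joint ranges: [-171.53, 171.53], [-51.25, 118.39], [17.06, 147.69], [-65.23, 245.23], [0, 150.52], [-178.68, 178.68]. Speed limits (degrees/s): [147.25, 147.25, 172.46, 180, 180, 180].

INTERFACE

Orientations are given as a 3x3 rotation matrix whose columns are the frame's x, y, z axes.
In Python, from workcell import ctrl gives the robot as it stands.
- The arm moves only by the tool play_rows, never from a script. Its argument "motion" is a list of rows, each a list of 7 numbers: the shift along the tool's x, y, z in units of 60 mm (1.0 is 60 mm), then the turn, a rotation vector about the tool's x, y, z in units of 6 degrees (1.0 is 6 degrees), then the closure, from 0 (fully open) to 1 (shut). In form: [[x, y, z, wx, wy, wz, hand], ...]. A call has 1 to 20 rows; each row shifts and turns the commanded pose from where the row before left it, along the tool's axes as they then stand; what a row does not reach is not made up. A row lasts 1/8 s, in which the tool goes at most 62.5 mm and 10.7 degrees, less where a joint would pass 70% of its speed; a pose out of reach is approached as far as the arm can. A call is refused whole if a number of a shift passes 1 or a number of a turn 1, either way. A call with a gripper value outside its range is refused whole. The fingers move at their own pace and stop on an object; the grip force is fixed at half the most. Time passes only in rows, so rows that do not move let the fingers close. It gives the time, the measured TCP pose, the force, the opening and the grip force at its end, in the units of the state.
- ctrl.observe(): the state, without advancing time (a new reading comes with each control period).
- ctrl.get_image(name): name is "side" or "top" or "wrist"; returns a dict with "pixels" (480x640x3 uint8, red, green, blue), "range_z" (480x640 float32, m along the optical axis (not along the pixel's ray), 0 where there is no reading), "intrinsics" (3x3 intrinsics, pixels), "cam_to_world" (4x4, takes a point from camera to world coordinates). Camera axes: x right, y down, z forward; pixel columns grow to the right and rows downward; lengths in m; the calibration is good to about 2 mm. A picture is of the moment at which its call begins.
- ctrl.hand_in(): hands the job in; it is judged then, once.
Trained networks look in a picture, given as the dict that the camera call returned (one of the last four; its "shot" number tells which), for a name from the list of things; names that differ only in an ending like _2 or _b are one class to them, and where a whole thing is asked for, a point or a joint stands for the part that bears it (a point fixed in the world has none). Each returns a list of dicts, best first, with "score" (0 to 1); they miss things now and then, are a little off and sometimes report something else, mostly with a low value. They report only what shows in the picture. A call takes as long as a camera call.
- ctrl.search_frame(label, picture): "extent" ([left, top, right, bottom] in pixels, round what is visible of it).
- ctrl.pinpoint(label, picture): "centre" ([column, row] in pixels: a listed point, or the origin of a listed thing).
The state is a dict: "time": time; "qpos": joint angles; "qd": joint speeds; "joint_efforts": joint torques, N m; "tcp_pos": TCP position; "tool_rot": TCP orientation; "force": force on the tool from outside, world axes, zero at the start; "wrist_torque": the same for the moment, N m; "opening": opening from 0.0 (shut) to 1.0 (fully open); "grasp_force": force on a finger pad.
Only numpy, scipy, OpenCV 4.12 (cv2) and the standard library are available. Lean on these libraries where they do the work, as an engineer would, in place of code of your own. Each camera call takes 0.05 s, during which the arm holds its last target. There are 200 camera calls.

## Working session

There is one attempt and no reset: what is moved stays moved. The work goes in short steps, Python scripts to look and compute and a tool call to move; the robot and the scene stay as the last step left them, time stands still between calls to the robot, and variables do not carry over. Pictures are saved under pics/ and viewed, at most 14 in all, crops included, and the job is handed in when it is done.

Besides the shell and the picture viewer there is one more tool, called after "Request:" as a command line: name --pt "numbers of a row" for each row, then --argument value for the rest. play_rows: Moves the arm, as the interface text tells. Its arguments: {"type":"object","properties":{"motion":{"type":"array"}},"required":["motion"]}

```bash
ls; mkdir -p pics
cat > h.py <<'E'
import numpy as np, cv2
from workcell import ctrl
np.set_printoptions(precision=4,suppress=True)
def save(p,n,crop=None,s=1):
    im=cv2.cvtColor(p["pixels"],cv2.COLOR_RGB2BGR)
    if crop: l,t,r,b=crop; im=im[t:b,l:r]
    if s!=1: im=cv2.resize(im,None,fx=s,fy=s,interpolation=cv2.INTER_CUBIC)
    cv2.imwrite("pics/"+n,im)
def ray(p,uv):
    K=np.array(p["intrinsics"]);T=np.array(p["cam_to_world"])
    d=np.linalg.inv(K)@np.array([uv[0],uv[1],1.]); return T[:3,3],T[:3,:3]@d
def atz(p,uv,z):
    o,d=ray(p,uv); return o+d*(z-o[2])/d[2]
def depth(p,uv):
    c,r=int(round(uv[0])),int(round(uv[1])); 
    w=p["range_z"][max(r-1,0):r+2,max(c-1,0):c+2]; w=w[w>0]
    if len(w)==0: return None
    o,d=ray(p,uv); return o+d*np.median(w)
def cloud(p):
    K=np.array(p["intrinsics"]);T=np.array(p["cam_to_world"]);h,w=p["range_z"].shape
    u,v=np.meshgrid(np.arange(w),np.arange(h));z=p["range_z"]
    P=np.stack([(u-K[0,2])/K[0,0]*z,(v-K[1,2])/K[1,1]*z,z],-1)
    return P@T[:3,:3].T+T[:3,3]
def tri(a,ua,b,ub):
    o1,d1=ray(a,ua);o2,d2=ray(b,ub);A=np.stack([d1,-d2],1);s=np.linalg.lstsq(A,o2-o1,rcond=None)[0]
    return (o1+d1*s[0]+o2+d2*s[1])/2, np.linalg.norm(o1+d1*s[0]-o2-d2*s[1])
E
python3 - <<'E'
from h import *
s=ctrl.observe();print(s["tcp_pos"],s["tool_rot"],s["opening"])
P={n:ctrl.get_image(n) for n in("top","side","wrist")}
for n,p in P.items():
    save(p,n+"0.png"); print(n,np.array(p["cam_to_world"])[:3].round(3).tolist(),p["intrinsics"][0][0])
    for l in ("marker","board","plate1","tray_grip","t_handle","nest1","nest2","nest3","mug","jar","fitting","driver","cap_a"):
        r=ctrl.pinpoint(l,p)[:4]
        print(n,l,[(np.round(q["centre"]).tolist(),round(q["score"],2),None if depth(p,q["centre"]) is None else depth(p,q["centre"]).round(3).tolist()) for q in r if q["score"]>.2])
E
```

```text
pics
[ 0.1577 -0.5524  0.2378] [[ 0.9617  0.2742 -0.0001]
 [ 0.2742 -0.9617  0.0017]
 [ 0.0004 -0.0017 -1.    ]] 1.0007612834430721
top [[0.019, -0.983, 0.18, 0.329], [-1.0, -0.019, 0.001, 0.07], [0.003, -0.18, -0.984, 1.366]] 573.0159497900812
top marker [([479.0, 259.0], 0.68, [0.539, -0.296, 0.048])]
top board [([467.0, 245.0], 0.91, [0.572, -0.271, 0.045])]
top plate1 [([502.0, 258.0], 0.97, [0.542, -0.35, 0.047]), ([475.0, 256.0], 0.85, [0.544, -0.287, 0.047]), ([455.0, 206.0], 0.28, [0.662, -0.242, 0.058])]
top tray_grip [([265.0, 238.0], 0.89, [0.574, 0.201, 0.07])]
top t_handle [([245.0, 285.0], 0.63, [0.466, 0.242, 0.067])]
top nest1 []
top nest2 []
top nest3 []
top mug [([372.0, 168.0], 0.82, [0.744, -0.043, 0.076])]
top jar [([353.0, 329.0], 0.96, [0.37, -0.003, 0.071])]
top fitting [([402.0, 177.0], 0.72, [0.738, -0.121, 0.034])]
top driver [([312.0, 171.0], 0.83, [0.755, 0.097, 0.012]), ([350.0, 325.0], 0.3, [0.379, 0.004, 0.069])]
top cap_a [([456.0, 206.0], 0.72, [0.662, -0.243, 0.058]), ([393.0, 330.0], 0.53, [0.371, -0.101, 0.011])]
side [[0.983, -0.137, 0.125, 0.424
[... 675 characters left out ...]
.0, 294.0], 0.72, [0.765, -0.083, 0.045])]
side jar [([224.0, 307.0], 0.94, [0.378, -0.037, 0.037])]
side fitting [([406.0, 326.0], 0.87, [0.736, -0.15, 0.028])]
side driver [([383.0, 247.0], 0.62, [0.759, 0.093, 0.011]), ([229.0, 343.0], 0.41, [0.38, -0.113, 0.012])]
side cap_a [([385.0, 371.0], 0.57, [0.658, -0.264, 0.058]), ([226.0, 345.0], 0.51, [0.374, -0.117, 0.013])]
wrist [[0.275, -0.93, -0.244, 0.221], [-0.962, -0.266, -0.069, -0.535], [-0.001, 0.254, -0.967, 0.382]] 396.796475998656
wrist marker []
wrist board []
wrist plate1 []
wrist tray_grip []
wrist t_handle []
wrist nest1 []
wrist nest2 []
wrist nest3 []
wrist mug []
wrist jar []
wrist fitting []
wrist driver []
wrist cap_a []
```

View pics/top0.png

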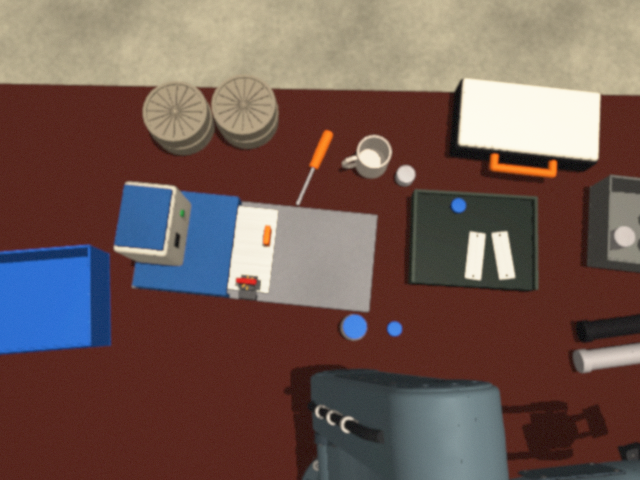

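View pics/side0.png

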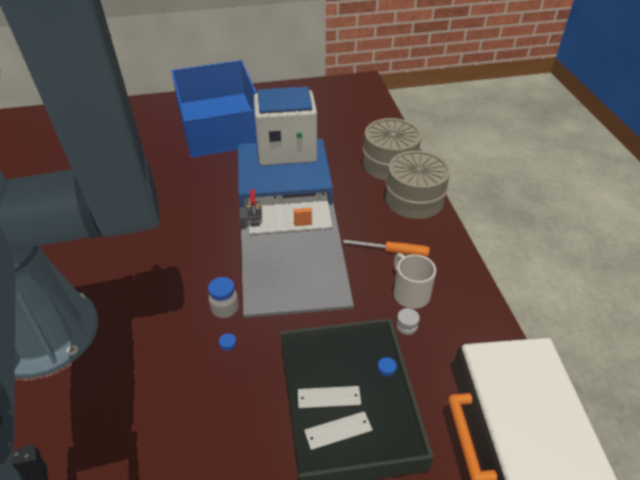

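The top view shows the marker at left, with the hood at (185,245), the orange handle at (266,236) and the red T at (247,283). The dark board is at (472,240) with two plates at (475,256) and (502,256). There are only two plates.

```bash
cat >> h.py <<'E'
def rect(P,m,zr,xr,yr):
    k=m&(P[...,2]>zr[0])&(P[...,2]<zr[1])&(P[...,0]>xr[0])&(P[...,0]<xr[1])&(P[...,1]>yr[0])&(P[...,1]<yr[1])
    q=P[k]; r=cv2.minAreaRect((q[:,:2]*1000).astype(np.float32)); return r,np.median(q[:,2]),len(q)
E
python3 - <<'E'
from h import *
T=ctrl.get_image("top");S=ctrl.get_image("side")
for n,p in(("top",T),("side",S)):
    P=cloud(p);c=p["pixels"].astype(int);R,G,B=c[...,0],c[...,1],c[...,2]
    gray=(abs(R-B)<25)&(abs(R-G)<25)
    print(n,"bed",rect(P,gray,(.008,.02),(.4,.75),(-.06,.2)))
    print("orange",rect(P,(R>180)&(B<90)&(G>60),(.04,.1),(.5,.65),(.1,.3)))
    print("red",rect(P,(R>150)&(G<70)&(B<70),(.05,.2),(.4,.55),(.15,.35)))
    print("hood",rect(P,(B>R+40),(.062,.08),(.3,.75),(.2,.6)))
    print("board",rect(P,(R+G+B<200),(.035,.075),(.4,.75),(-.5,-.05)))
    w=(R>150)&(G>150)&(B>150)
    k=(w&(P[...,2]>.04)&(P[...,2]<.056)&(P[...,1]<-.15)&(P[...,1]>-.42)&(P[...,0]<.69)&(P[...,0]>.46)).astype(np.uint8)
    nn,lab,st,_=cv2.connectedComponentsWithStats(k)
    for i in range(1,nn):
        if st[i,4]>100:
            q=P[lab==i];print("plate",cv2.minAreaRect((q[:,:2]*1000).astype(np.float32)),np.median(q[:,2]),q[:,:2].mean(0))
    q=P[P[...,0]>0]
a=ctrl.pinpoint("tray_grip",T)[0]["centre"];b=ctrl.pinpoint("tray_grip",S)[0]["centre"];print("grip",tri(T,a,S,b))
a=ctrl.pinpoint("t_handle",T)[0]["centre"];b=ctrl.pinpoint("t_handle",S)[0]["centre"];print("t",tri(T,a,S,b))
E
```

```text
top bed (((582.6202392578125, 70.43760681152344), (259.6648254394531, 333.3231201171875), 89.39752960205078), np.float64(0.011935618904510337), 8817)
orange (((583.0897216796875, 198.18832397460938), (11.253647804260254, 39.8019905090332), 86.2286148071289), np.float64(0.06858103907838675), 102)
red (((471.93206787109375, 237.2423553466797), (40.81206130981445, 10.05850601196289), 85.2130355834961), np.float64(0.10033800062282583), 85)
hood (((497.61737060546875, 434.7318115234375), (307.0423889160156, 375.0190734863281), 85.68285369873047), np.float64(0.06985613107756639), 6060)
board (((587.0637817382812, -283.350830078125), (288.1782531738281, 222.57952880859375), 87.72057342529297), np.float64(0.044227010251386645), 8801)
plate ((546.7051391601562, -286.89935302734375), (39.35713577270508, 111.40416717529297), 82.64372253417969) 0.0463277852117957 [ 0.5464 -0.2871]
plate ((549.1964721679688, -353.0445861816406), (110.93487548828125, 40.462581634521484), 7.160730361938477) 0.04661379340189442 [ 0.5488 -0.3525]
side bed (((575.6112060546875, 70.6304931640625), (261.1434631347656, 3
[... 391 characters left out ...]
781, 428.80987548828125), (309.6468811035156, 373.0211181640625), 85.7251205444336), np.float64(0.069037198593903), 3589)
board (((586.7286987304688, -288.16357421875), (293.8737487792969, 220.83567810058594), 87.47164916992188), np.float64(0.04472981093249928), 15519)
plate ((547.3336181640625, -289.0146179199219), (38.744136810302734, 108.74392700195312), 83.0430679321289) 0.04690039229172427 [ 0.547  -0.2893]
plate ((549.1357421875, -354.6764221191406), (109.18730163574219, 39.89377975463867), 7.125643253326416) 0.04683176395826538 [ 0.5487 -0.3547]
grip (array([0.5848, 0.2032, 0.0572]), np.float64(0.00972058897118695))
t (array([0.474 , 0.2426, 0.0939]), np.float64(0.003502287774325795))
```

```bash
cat >> h.py <<'E'
def go(x,y,z,yaw,n=None,fr=None):
    """rows from measured pose (or fr=(x,y,z,yaw)) to target, rotate first then translate; prints units"""
    if fr is None:
        s=ctrl.observe();p=np.array(s["tcp_pos"]);R=np.array(s["tool_rot"]);y0=np.degrees(np.arctan2(R[1,0],R[0,0]))
    else: p=np.array(fr[:3]);y0=fr[3]
    dy=(yaw-y0+180)%360-180; t=np.radians(yaw);d=np.array([x,y,z])-p
    u=np.array([d[0]*np.cos(t)+d[1]*np.sin(t), d[0]*np.sin(t)-d[1]*np.cos(t), -d[2]])/.06
    n=n or max(1,int(np.ceil(np.linalg.norm(u)/.95)))
    print("from",p,round(y0,2),"turn wz total",round(-dy/6,2),"| shift total",u.round(3),"per row x%d"%n,(u/n).round(3))
E
python3 -c "
from h import *
go(.473,.238,.22,85.4,15)"
```

```text
from [ 0.1577 -0.553   0.2387] 15.92 turn wz total -11.58 | shift total [13.562  4.181  0.312] per row x15 [0.904 0.279 0.021]
```

Request:
play_rows --pt "0 0 0 0 0 -0.97 0" --pt "0 0 0 0 0 -0.97 0" --pt "0 0 0 0 0 -0.97 0" --pt "0 0 0 0 0 -0.97 0" --pt "0 0 0 0 0 -0.97 0" --pt "0 0 0 0 0 -0.97 0" --pt "0 0 0 0 0 -0.97 0" --pt "0 0 0 0 0 -0.97 0" --pt "0 0 0 0 0 -0.97 0" --pt "0 0 0 0 0 -0.97 0" --pt "0 0 0 0 0 -0.97 0" --pt "0 0 0 0 0 -0.97 0"

```text
time: 3.9
tcp_pos: [0.1577, -0.5529, 0.2387]
tool_rot: [[0.071, 0.998, -0.0], [0.998, -0.071, 0.0], [0.0, -0.0, -1.0]]
force: [0.6, -0.1, -0.4]
opening: 1.003
grasp_force: 0.0
```

Request:
play_rows --pt "0.903 0.278 0.022 0 0 0 0" --pt "0.903 0.278 0.022 0 0 0 0" --pt "0.903 0.278 0.022 0 0 0 0" --pt "0.903 0.278 0.022 0 0 0 0" --pt "0.903 0.278 0.022 0 0 0 0" --pt "0.903 0.278 0.022 0 0 0 0" --pt "0.903 0.278 0.022 0 0 0 0" --pt "0.903 0.278 0.022 0 0 0 0" --pt "0.903 0.278 0.022 0 0 0 0" --pt "0.903 0.278 0.022 0 0 0 0" --pt "0.903 0.278 0.022 0 0 0 0" --pt "0.903 0.278 0.022 0 0 0 0" --pt "0.903 0.278 0.022 0 0 0 0" --pt "0.903 0.278 0.022 0 0 0 0" --pt "0.903 0.278 0.022 0 0 0 0" --pt "0 0 0 0 0 0 0"

```text
time: 5.9
tcp_pos: [0.4676, 0.242, 0.2183]
tool_rot: [[0.07, 0.998, -0.001], [0.998, -0.07, 0.0], [0.0, -0.001, -1.0]]
force: [-0.6, -0.9, 0.0]
opening: 1.002
grasp_force: 0.0
```

Run:
```python
from h import *
s=ctrl.observe();print(s["time"],s["qpos"],s["force"])
p=ctrl.get_image("wrist");save(p,"w1.png")
for l in("t_handle","tray_grip","marker"):
    print(l,[(q["centre"],q["score"],depth(p,q["centre"]),atz(p,q["centre"],.093)) for q in ctrl.pinpoint(l,p)[:2]])
P=cloud(p);c=p["pixels"].astype(int);R,G,B=c[...,0],c[...,1],c[...,2]
print(rect(P,(R>150)&(G<70)&(B<70),(.09,.2),(.4,.55),(.15,.35)))
print(rect(P,(R>180)&(B<90)&(G>60),(.06,.1),(.5,.65),(.1,.3)))
go(.473,.238,.22,85.4)
```

```text
5.9 [ 14.4094   5.2913 100.2206   0.034   74.5231  18.3972] [-0.5716 -0.8621  0.0084]
t_handle [([322.9, 242.4], 0.72, array([0.4748, 0.2381, 0.0995]), array([0.4748, 0.2364, 0.093 ])), ([246.8, 441.3], 0.48, array([0.4607, 0.2651, 0.3145]), array([0.4029, 0.0748, 0.093 ]))]
tray_grip [([463.3, 271.3], 0.7, array([0.5829, 0.1992, 0.0685]), array([0.5738, 0.2081, 0.093 ]))]
marker [([412.9, 221.6], 0.71, array([0.5553, 0.231 , 0.0209]), array([0.538, 0.247, 0.093]))]
(((473.601318359375, 230.90640258789062), (30.270065307617188, 10.778632164001465), 84.59904479980469), np.float64(0.09896945674460672), 198)
(((585.8473510742188, 197.7264404296875), (13.104036331176758, 43.05586242675781), 84.34518432617188), np.float64(0.06845936091623867), 841)
from [0.467  0.2381 0.2189] 85.71 turn wz total 0.05 | shift total [ 0.007  0.099 -0.018] per row x1 [ 0.007  0.099 -0.018]
```

View pics/w1.png

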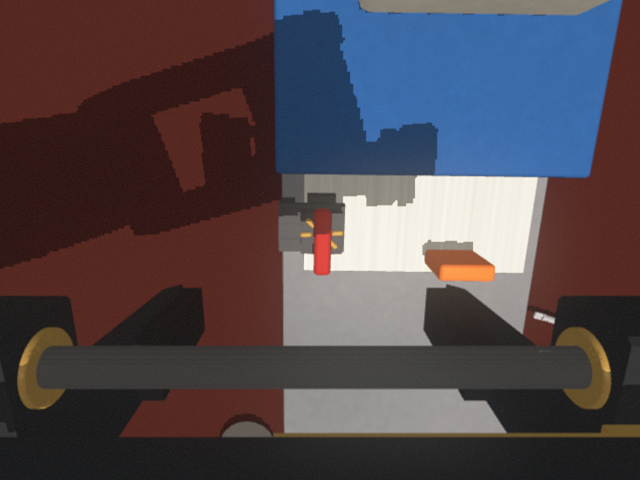

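The T bar is centred at pixel (322,242), which puts it at about (0.475, 0.237). The handle top is at (467,270). Next I descend and grip the bar.

Request:
play_rows --pt "0.02 0.13 0 0 0 0.08 0" --pt "0 0 0.6 0 0 0 0" --pt "0 0 0.6 0 0 0 0.2" --pt "0 0 0.6 0 0 0 0.4" --pt "0 0 0.38 0 0 0 0.4" --pt "0 0 0.2 0 0 0 0.4" --pt "0 0 0 0 0 0 0.4" --pt "0 0 0 0 0 0 1" --pt "0 0 0 0 0 0 1" --pt "0 0 0 0 0 0 1" --pt "0 0 0 0 0 0 1" --pt "0 0 0 0 0 0 1"

```text
time: 7.6
tcp_pos: [0.474, 0.2399, 0.0764]
tool_rot: [[0.082, 0.997, -0.003], [0.997, -0.082, 0.0], [-0.0, -0.003, -1.0]]
force: [-5.8, 0.1, 6.5]
opening: 0.132
grasp_force: 30.0
```

Run:
```python
from h import *
p=ctrl.get_image("side");save(p,"s1.png",(180,120,380,270),4)
s=ctrl.observe();print(s["tcp_pos"],s["force"],s["wrist_torque"],s["opening"])
go(.4748,.237,.076,85.2)
```

```text
[0.474  0.2399 0.0764] [-6.5304 -0.0732  7.4047] [ 0.0161  0.8653 -0.0112] 0.13003181453968163
from [0.474  0.2399 0.0764] 85.29 turn wz total 0.01 | shift total [-0.047  0.017  0.006] per row x1 [-0.047  0.017  0.006]
```

View pics/s1.png

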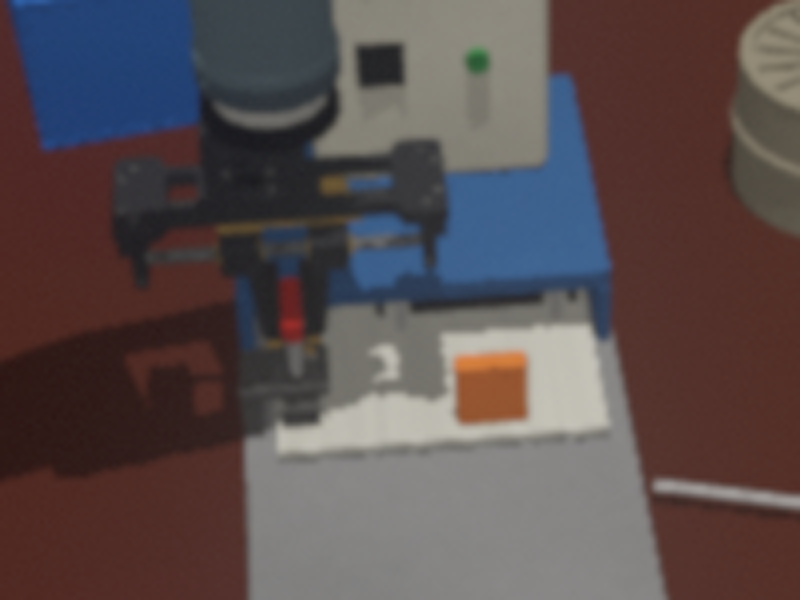

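Request:
play_rows --pt "0 -0.013 -0.12 0 0 0 1" --pt "0 0 -0.12 0 0 0 1" --pt "0 0 -0.12 0 0 0 1" --pt "0 0 0 0 0 0 1" --pt "0 0 0 0 0 0 1"

```text
time: 8.28
tcp_pos: [0.4734, 0.2396, 0.0969]
tool_rot: [[0.082, 0.997, -0.002], [0.997, -0.082, -0.0], [-0.0, -0.002, -1.0]]
force: [-1.6, 2.2, -16.3]
opening: 0.132
grasp_force: 30.0
```

Request:
play_rows --pt "0 -0.003 -0.01 0 0 -0.97 1" --pt "0 -0.003 0 0 0 -0.97 1" --pt "0 -0.003 0 0 0 -0.97 1" --pt "0 -0.003 0 0 0 -0.97 1" --pt "0 -0.003 0 0 0 -0.97 1" --pt "0 -0.003 0 0 0 -0.97 1" --pt "0 -0.003 0 0 0 -0.97 1" --pt "0 -0.003 0 0 0 -0.97 1" --pt "0 -0.003 0 0 0 -0.97 1" --pt "0 -0.003 0 0 0 -0.97 1" --pt "0 -0.003 0 0 0 -0.97 1" --pt "0 -0.003 0 0 0 -0.97 1" --pt "0 0 0 0 0 0 1" --pt "0 0 0 0 0 0 1"

```text
time: 10.02
tcp_pos: [0.4711, 0.2383, 0.0974]
tool_rot: [[-0.906, 0.422, -0.003], [0.422, 0.906, -0.001], [0.003, -0.002, -1.0]]
force: [-4.9, 0.1, -16.9]
opening: 0.135
grasp_force: 30.0
```

Run:
```python
from h import *
s=ctrl.observe();print(s["force"],s["wrist_torque"],s["qpos"])
go(.4748,.237,.076,85.2+70)
```

```text
[ -4.8522   0.1339 -16.9283] [ 0.1109  0.6234 -0.039 ] [ 13.9466  14.6389 104.9717  -0.0074  60.5926 -51.0593]
from [0.4711 0.2383 0.0974] 155.01 turn wz total -0.03 | shift total [-0.065  0.005  0.356] per row x1 [-0.065  0.005  0.356]
```

Request:
play_rows --pt "0 0 0.04 0 0 0 1" --pt "0 0 0.04 0 0 0 1" --pt "0 0 0.02 0 0 0 1" --pt "0 0 0 0 0 0 1" --pt "0 0 0 0 0 0 1"

```text
time: 10.65
tcp_pos: [0.4713, 0.2384, 0.0924]
tool_rot: [[-0.907, 0.422, -0.003], [0.422, 0.907, -0.001], [0.002, -0.002, -1.0]]
force: [-9.3, -2.1, -9.9]
opening: 0.133
grasp_force: 30.0
```

Request:
play_rows --pt "0 0 0.03 0 0 0 1" --pt "0 0 0 0 0 0 1" --pt "0 0 0 0 0 0 0.6" --pt "0 0 0 0 0 0 0.5" --pt "0 0 0 0 0 0 0.5" --pt "0 0 -0.5 0 0 0 0.5" --pt "0 0 -0.9 0 0 0 0.5" --pt "0 0 -0.9 0 0 0 0.5" --pt "0 0 0 0 0 0 0.5"

```text
time: 11.78
tcp_pos: [0.4763, 0.2396, 0.2345]
tool_rot: [[-0.907, 0.421, 0.011], [0.421, 0.907, 0.003], [-0.009, 0.007, -1.0]]
force: [0.4, -0.2, -0.6]
opening: 0.498
grasp_force: 0.0
```

Run:
```python
from h import *
s=ctrl.observe();print(s["force"],s["qpos"])
p=ctrl.get_image("wrist");t=ctrl.get_image("top");sd=ctrl.get_image("side")
for n,p in(("w",p),("top",t),("side",sd)):
    P=cloud(p);c=p["pixels"].astype(int);R,G,B=c[...,0],c[...,1],c[...,2]
    try: print(n,rect(P,(R>130)&(G<70)&(B<70)&(R>2.2*B),(.1,.16),(.4,.55),(.15,.35)))
    except Exception as e: print(n,e)
    try: print(rect(P,(R>170)&(B<90)&(G>60),(.06,.1),(.53,.65),(.1,.3)))
    except Exception as e: print(n,e)
go(.584,.198,.15,180-5)
```

```text
[ 0.3963 -0.1852 -0.6115] [ 13.945    4.7596  98.8412  -0.0026  75.7247 -51.1539]
w (((0.0, 0.0), (0.0, 0.0), 0.0), np.float64(nan), 0)
(((0.0, 0.0), (0.0, 0.0), 0.0), np.float64(nan), 0)
top (((0.0, 0.0), (0.0, 0.0), 0.0), np.float64(nan), 0)
(((583.1286010742188, 198.239501953125), (11.435078620910645, 38.83856201171875), 86.10020446777344), np.float64(0.06867993929841987), 86)
side (((488.472412109375, 229.88922119140625), (3.7712924480438232, 8.882091522216797), 29.535362243652344), np.float64(0.1157737584702433), 8)
(((584.2587890625, 193.55078125), (17.291854858398438, 38.39016342163086), 74.18560028076172), np.float64(0.06859158954009886), 54)
from [0.4725 0.2386 0.228 ] 155.1 turn wz total -3.32 | shift total [-1.911 -0.513  1.3  ] per row x3 [-0.637 -0.171  0.433]
  return _methods._mean(a, axis=axis, dtype=dtype,
  ret = ret.dtype.type(ret / rcount)
```

Request:
play_rows --pt "0 0 0 0 0 -0.83 0.5" --pt "0 0 0 0 0 -0.83 0.5" --pt "0 0 0 0 0 -0.83 0.5" --pt "0 0 0 0 0 -0.83 0.5" --pt "-0.637 -0.171 0 0 0 0 0.5" --pt "-0.637 -0.171 0 0 0 0 0.5" --pt "-0.637 -0.171 0 0 0 0 0.5" --pt "0 0 0.5 0 0 0 0.5" --pt "0 0 0.5 0 0 0 0.5" --pt "0 0 0 0 0 0 0.5" --pt "0 0 0 0 0 0 0.5"

```text
time: 13.3
tcp_pos: [0.5842, 0.1982, 0.1685]
tool_rot: [[-0.996, 0.087, -0.001], [0.087, 0.996, -0.0], [0.001, -0.0, -1.0]]
force: [0.5, 0.3, -0.2]
opening: 0.5
grasp_force: 0.0
```

Run:
```python
from h import *
s=ctrl.observe();print(s["tool_rot"],s["force"],s["qpos"])
go(.584,.198,.041,175.3)
p=ctrl.get_image("wrist");P=cloud(p);c=p["pixels"].astype(int);R,G,B=c[...,0],c[...,1],c[...,2]
print(rect(P,(R>150)&(B<100)&(G>50)&(R>G+50),(.063,.1),(.53,.65),(.1,.3)))
```

```text
[[-0.9962  0.0865 -0.0005]
 [ 0.0865  0.9962 -0.0001]
 [ 0.0005 -0.0001 -1.    ]] [ 0.4513  0.2873 -0.2296] [  7.7322  19.476   89.2947   0.0008  71.2588 -77.3037]
from [0.5842 0.1982 0.1685] 175.04 turn wz total -0.04 | shift total [ 0.003 -0.004  2.126] per row x3 [ 0.001 -0.001  0.709]
(((585.7786865234375, 197.2492218017578), (13.054001808166504, 42.65509796142578), 85.37020874023438), np.float64(0.06835667064530501), 1333)
```

Request:
play_rows --pt "0 0 0.7 0 0 0 0.5" --pt "0 0 0.7 0 0 0 0.5" --pt "0 0 0.5 0 0 0 0.5" --pt "0 0 0.2 0 0 0 0.5" --pt "0 0 0 0 0 0 0.5" --pt "0 0 0 0 0 0 1" --pt "0 0 0 0 0 0 1" --pt "0 0 0 0 0 0 1" --pt "0 0 0 0 0 0 1"

```text
time: 14.48
tcp_pos: [0.5847, 0.1977, 0.0433]
tool_rot: [[-0.996, 0.086, 0.001], [0.086, 0.996, -0.001], [-0.001, -0.001, -1.0]]
force: [0.0, -3.3, 4.8]
opening: 0.154
grasp_force: 30.0
```

Request:
play_rows --pt "0 -0.1 0 0 0 0 1" --pt "0 -0.2 0 0 0 0 1" --pt "0 -0.3 0 0 0 0 1" --pt "0 -0.3 0 0 0 0 1" --pt "0 -0.3 0 0 0 0 1" --pt "0 -0.3 0 0 0 0 1" --pt "0 -0.3 0 0 0 0 1" --pt "0 -0.3 0 0 0 0 1" --pt "0 -0.3 0 0 0 0 1" --pt "0 -0.3 0 0 0 0 1" --pt "0 -0.3 0 0 0 0 1" --pt "0 -0.3 0 0 0 0 1" --pt "0 -0.3 0 0 0 0 1" --pt "0 -0.2 0 0 0 0 1" --pt "0 -0.1 0 0 0 0 1" --pt "0 -0.1 0 0 0 0 1" --pt "0 -0.06 0 0 0 0 1" --pt "0 -0.02 0 0 0 0 1" --pt "0 -0.02 0 0 0 0 1" --pt "0 0 0 0 0 0 1"

```text
time: 16.98
tcp_pos: [0.565, -0.0368, 0.0432]
tool_rot: [[-0.996, 0.087, 0.005], [0.087, 0.996, 0.015], [-0.004, 0.016, -1.0]]
force: [13.7, 47.2, 8.1]
opening: 0.157
grasp_force: 30.0
```

Request:
play_rows --pt "0 0.04 0 0 0 0 1" --pt "0 0 0 0 0 0 0.6" --pt "0 0 0 0 0 0 0.5" --pt "0 0 0 0 0 0 0.5" --pt "0 0 -0.5 0 0 0 0.5" --pt "0 0.5 -0.9 0 0 0 0.5" --pt "0 0.9 -0.9 0 0 0 0.5" --pt "0 0.9 -0.9 0 0 0 0.5" --pt "0 0 -0.4 0 0 0 0.5" --pt "0 0 0 0 0 0 0.5" --pt "0 0 0 0 0 0 0.5"

```text
time: 18.35
tcp_pos: [0.5724, 0.0725, 0.237]
tool_rot: [[-0.996, 0.088, -0.003], [0.088, 0.996, -0.0], [0.003, -0.0, -1.0]]
force: [-0.3, -0.3, -0.9]
opening: 0.495
grasp_force: 0.0
```

Run:
```python
from h import *
s=ctrl.observe();print(s["time"],s["tcp_pos"],s["tool_rot"][0])
p=ctrl.get_image("wrist");save(p,"w2.png");t=ctrl.get_image("top");sd=ctrl.get_image("side")
for l in("nest1","nest2","nest3"):
  for n,q in(("w",p),("t",t),("s",sd)):
    print(l,n,[(np.round(r["centre"],1),round(r["score"],2),depth(q,r["centre"])) for r in ctrl.pinpoint(l,q)[:3] if r["score"]>.25])
save(t,"t2.png",(200,150,560,330),2.2)
```

```text
18.35 [0.5724 0.0725 0.237 ] [-0.9961  0.0878 -0.0029]
nest1 w [(array([391.3, 220.9]), 0.94, array([0.5846, 0.1409, 0.032 ])), (array([472.4, 217.4]), 0.58, array([0.5877, 0.2132, 0.0322])), (array([88. ,  4.1]), 0.39, array([ 0.3837, -0.0991,  0.0134]))]
nest1 t [(array([317.1, 240.6]), 0.88, array([0.5769, 0.0817, 0.0341])), (array([290.6, 236.3]), 0.6, array([0.5864, 0.1447, 0.0324])), (array([261.5, 238.8]), 0.6, array([0.5788, 0.2132, 0.0339]))]
nest1 s [(array([302.2, 233.6]), 0.82, array([0.5768, 0.1533, 0.0327])), (array([305.7, 256.7]), 0.75, array([0.5712, 0.0761, 0.0335])), (array([301.3, 213.9]), 0.66, array([0.5871, 0.224 , 0.0315]))]
nest2 w [(array([391.3, 220.9]), 0.94, array([0.5846, 0.1409, 0.032 ])), (array([472.4, 217.4]), 0.58, array([0.5877, 0.2132, 0.0322])), (array([88. ,  4.1]), 0.39, array([ 0.3837, -0.0991,  0.0134]))]
nest2 t [(array([317.1, 240.6]), 0.88, array([0.5769, 0.0817, 0.0341])), (array([290.6, 236.3]), 0.6, array([0.5864, 0.1447, 0.0324])), (array([261.5, 238.8]), 0.6, array([0.5788, 0.2132, 0.0339]))]
nest2 s [(array([302.2, 233.6]), 0.82, array([0.5768, 0.1533, 0.0327])), (array([305.7, 256.7]), 0.75, array([0.5712, 0.0761, 0.0335])), (array([301.3, 213.9]), 0.66, array([0.5871, 0.224 , 0.0315]))]
nest3 w [(array([391.3, 220.9]), 0.94, array([0.5846, 0.1409, 0.032 ])), (array([472.4, 217.4]), 0.58, array([0.5877, 0.2132, 0.0322])), (array([88. ,  4.1]), 0.39, array([ 0.3837, -0.0991,  0.0134]))]
nest3 t [(array([317.1, 240.6]), 0.88, array([0.5769, 0.0817, 0.0341])), (array([290.6, 236.3]), 0.6, array([0.5864, 0.1447, 0.0324])), (array([261.5, 238.8]), 0.6, array([0.5788, 0.2132, 0.0339]))]
nest3 s [(array([302.2, 233.6]), 0.82, array([0.5768, 0.1533, 0.0327])), (array([305.7, 256.7]), 0.75, array([0.5712, 0.0761, 0.0335])), (array([301.3, 213.9]), 0.66, array([0.5871, 0.224 , 0.0315]))]
```

View pics/w2.png

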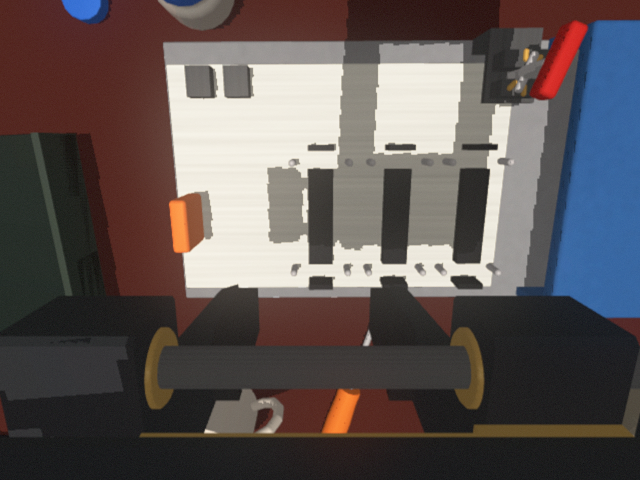

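View pics/t2.png

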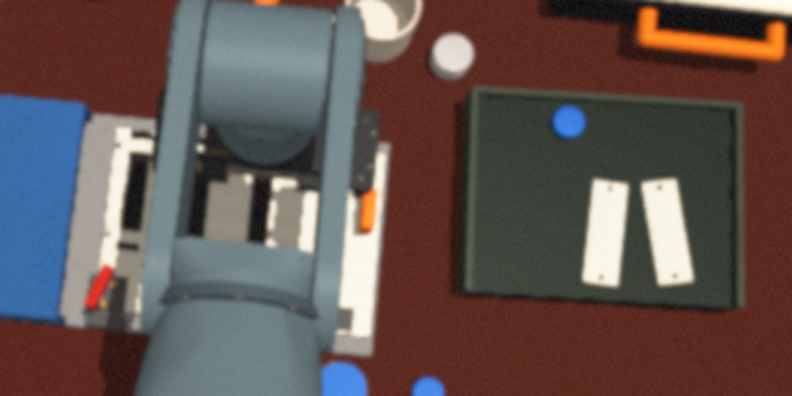

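The wrist view shows the tray out with the handle at (186,224). Three pedestals sit at about (320,216), (397,216) and (472,216), with pins at their corners and the T parked at (560,60). The plates are unmoved on the board.

```bash
cat >> h.py <<'E'
def comps(p,m,zr,xr,yr,amin):
    P=cloud(p);k=m
    for i,r in ((0,xr),(1,yr),(2,zr)): k=k&(P[...,i]>r[0])&(P[...,i]<r[1])
    n,lab,st,_=cv2.connectedComponentsWithStats(k.astype(np.uint8))
    for i in range(1,n):
        if st[i,4]>amin:
            q=P[lab==i];c,wh,a=cv2.minAreaRect((q[:,:2]*1000).astype(np.float32))
            if wh[0]<wh[1]: a-=90
            a=(a+90)%180-90
            print("c",np.round(c,1),"size",np.round(wh,1),"long axis deg",round(a,1),"z",np.median(q[:,2]).round(4),"mean",q.mean(0).round(4))
def plates(p):
    c=p["pixels"].astype(int);comps(p,c.min(-1)>140,(.04,.06),(.38,.69),(-.44,-.12),100)
E
python3 - <<'E'
from h import *
p=ctrl.get_image("wrist");c=p["pixels"].astype(int)
comps(p,c.max(-1)<45,(.028,.036),(.5,.68),(0,.26),300)
print("pins");comps(p,c.max(-1)<256,(.038,.05),(.5,.66),(0.02,.26),5)
P=cloud(p);print("tray z",np.median(P[110:130,260:300,2]), "handle",)
t=ctrl.get_image("top");plates(t);plates(ctrl.get_image("side"))
E
```

```text
c [565.4 214. ] size [21.9 39.9] long axis deg -5.3 z 0.0325 mean [0.5618 0.2151 0.0323]
pins
c [515.4  82.5] size [21.8  4.9] long axis deg 85.5 z 0.0426 mean [0.5156 0.0829 0.0425]
c [520.8 150. ] size [22.   4.1] long axis deg 85.1 z 0.0425 mean [0.5207 0.1499 0.0426]
c [526.6 218. ] size [22.7  4.1] long axis deg 85.1 z 0.0425 mean [0.5266 0.2173 0.0424]
c [541.  240.8] size [5.4 5.1] long axis deg 44.1 z 0.0414 mean [0.5411 0.2404 0.0412]
c [525.6  57.1] size [5.2 5. ] long axis deg 84.3 z 0.0417 mean [0.5257 0.0571 0.0416]
c [529.7 106. ] size [5.3 5.1] long axis deg 87.4 z 0.0418 mean [0.5297 0.1057 0.0415]
c [531.4 124.6] size [5.3 5. ] long axis deg 84.8 z 0.0413 mean [0.5314 0.1245 0.0412]
c [535.5 173.3] size [5.4 5. ] long axis deg 88.2 z 0.0416 mean [0.5354 0.173  0.0414]
c [537.2 191.8] size [5.1 5. ] long axis deg 88.8 z 0.0415 mean [0.537  0.1918 0.0414]
c [623.2  49.2] size [5.5 5.5] long axis deg 41.2 z 0.0412 mean [0.6229 0.0492 0.041 ]
c [627.2  97.7] size [5.5 5.2] long axis deg 24.9 z 0.0415 mean [0.6269 0.0976 0.0415]
c [628.6 116.6] size [5.7 5.1] long axis de
[... 286 characters left out ...]
.6381 0.2325 0.0412]
c [638.   72.4] size [22.  6.] long axis deg 86.0 z 0.0424 mean [0.6374 0.0722 0.042 ]
c [643.5 140. ] size [22.1  5.6] long axis deg 84.6 z 0.0423 mean [0.6429 0.1398 0.0419]
c [649.1 207.7] size [22.4  5.9] long axis deg 84.6 z 0.0425 mean [0.6488 0.2073 0.0421]
tray z 0.02060436052973702 handle
c [ 549.3 -353.3] size [111.4  40.8] long axis deg 7.2 z 0.0463 mean [ 0.5486 -0.3527  0.0463]
c [ 546.8 -287.2] size [ 39.5 112.1] long axis deg -7.6 z 0.0464 mean [ 0.5465 -0.287   0.0466]
c [ 547.3 -287.8] size [ 40.4 110.4] long axis deg -7.6 z 0.047 mean [ 0.547  -0.289   0.0469]
c [ 549.5 -353.8] size [110.5  38.8] long axis deg 7.2 z 0.0468 mean [ 0.5488 -0.3547  0.0468]
```

Run:
```python
from h import *
go(.553,-.288,.16,172.4,7)
```

```text
from [0.5734 0.0735 0.239 ] 175.04 turn wz total 0.44 | shift total [-0.46  -6.016  1.316] per row x7 [-0.066 -0.859  0.188]
```

Request:
play_rows --pt "0 0 0 0 0 0.44 1" --pt "-0.066 -0.859 0 0 0 0 1" --pt "-0.066 -0.859 0.1 0 0 0 1" --pt "-0.066 -0.859 0.2 0 0 0 1" --pt "-0.066 -0.859 0.2 0 0 0 1" --pt "-0.066 -0.859 0.2 0 0 0 1" --pt "-0.066 -0.859 0.3 0 0 0 1" --pt "-0.066 -0.859 0.3 0 0 0 1" --pt "0 0 0 0 0 0 1" --pt "0 0 0 0 0 0 1" --pt "0 0 0 0 0 0 1"

```text
time: 20.48
tcp_pos: [0.5537, -0.2866, 0.1616]
tool_rot: [[-0.991, 0.131, 0.001], [0.131, 0.991, -0.0], [-0.001, -0.0, -1.0]]
force: [-0.0, -0.4, -0.5]
opening: 0.006
grasp_force: 0.0
```

Run:
```python
from h import *
s=ctrl.observe();print(s["time"],s["force"])
p=ctrl.get_image("wrist");plates(p)
go(.553,-.288,.0475,172.4)
P=cloud(p); 
# board front edge: board-height points min x by y
k=(P[...,2]>.04)&(P[...,2]<.047)&(P[...,0]<.6)&(P[...,0]>.4)
for y in(-.23,-.27,-.31,-.35,-.39):
    m=k&(abs(P[...,1]-y)<.004)
    if m.sum()>20: print(y,np.percentile(P[...,0][m],1))
```

```text
20.475 [-0.038  -0.3511 -0.4783]
c [ 547.9 -289.1] size [ 37.4 110. ] long axis deg -7.6 z 0.0461 mean [ 0.539  -0.2879  0.046 ]
c [ 544.5 -356.3] size [98.6 38.9] long axis deg 7.5 z 0.0461 mean [ 0.5399 -0.3556  0.046 ]
from [ 0.5538 -0.2866  0.1617] 172.5 turn wz total 0.02 | shift total [ 0.01  -0.025  1.904] per row x3 [ 0.003 -0.008  0.635]
-0.23 0.48075656171615894
-0.27 0.47908193175030017
-0.31 0.47717512534491463
-0.35 0.4755435035807611
-0.39 0.4739415355621815
```

Request:
play_rows --pt "0 -0.055 0.7 0 0 0 1" --pt "0 0 0.7 0 0 0 1" --pt "0 0 0.4 0 0 0 1" --pt "0 0 0.1 0 0 0 1" --pt "0 0 0.02 0 0 0 1" --pt "0 0 0 0 0 0 1"

```text
time: 21.28
tcp_pos: [0.5529, -0.2897, 0.0479]
tool_rot: [[-0.991, 0.13, -0.001], [0.13, 0.991, 0.0], [0.001, 0.0, -1.0]]
force: [-5.1, 4.5, 11.5]
opening: 0.005
grasp_force: 5.6
```

Contact at 11.5 N. I'll drag 60 mm and then lift.

Request:
play_rows --pt "0.05 0 0 0 0 0 1" --pt "0.1 0 0 0 0 0 1" --pt "0.15 0 0 0 0 0 1" --pt "0.15 0 0 0 0 0 1" --pt "0.15 0 0 0 0 0 1" --pt "0.15 0 0 0 0 0 1" --pt "0.15 0 0 0 0 0 1" --pt "0.1 0 0 0 0 0 1" --pt "0.02 0 0 0 0 0 1" --pt "0 0 0 0 0 0 1"

```text
time: 22.52
tcp_pos: [0.494, -0.2841, 0.0479]
tool_rot: [[-0.991, 0.132, 0.004], [0.132, 0.991, -0.004], [-0.005, -0.003, -1.0]]
force: [1.8, -0.4, 7.0]
opening: 0.007
grasp_force: 3.8
```

Request:
play_rows --pt "0 0 -0.2 0 0 0 1" --pt "0 0 -0.8 0 0 0 1" --pt "0.1 0 -0.9 0 0 0 0.6" --pt "0.3 0 0 0 0 0 0.4" --pt "0.3 0 0 0 0 0 0.4" --pt "0 0 0 0 0 0 0.4" --pt "0 0 0 0 0 0 0.4"

```text
time: 23.4
tcp_pos: [0.4507, -0.2775, 0.1599]
tool_rot: [[-0.991, 0.132, 0.0], [0.132, 0.991, -0.0], [-0.0, -0.0, -1.0]]
force: [0.2, -0.1, -0.3]
opening: 0.548
grasp_force: 0.0
```

Run:
```python
from h import *
s=ctrl.observe();print(s["time"],s["force"],s["opening"])
p=ctrl.get_image("wrist");plates(p);save(p,"w3.png")
plates(ctrl.get_image("top"))
go(.465,-.28,.06,172.4)
```

```text
23.4 [ 0.2356 -0.07   -0.2623] 0.5481684567586983
c [ 484.  -282.2] size [68.6 95.6] long axis deg -7.3 z 0.0458 mean [ 0.4879 -0.2827  0.0455]
c [ 581.1 -351.5] size [44.4 39.4] long axis deg 7.2 z 0.0462 mean [ 0.5798 -0.3492  0.0461]
c [ 575.4 -349.6] size [59.8 40. ] long axis deg 6.6 z 0.0467 mean [ 0.5802 -0.3462  0.0468]
c [ 532.4 -288.7] size [37.5 26.1] long axis deg 87.7 z 0.0466 mean [ 0.5321 -0.2882  0.0465]
from [ 0.4508 -0.2775  0.1597] 172.41 turn wz total 0.0 | shift total [-0.239 -0.01   1.662] per row x2 [-0.12  -0.005  0.831]
```

View pics/w3.png

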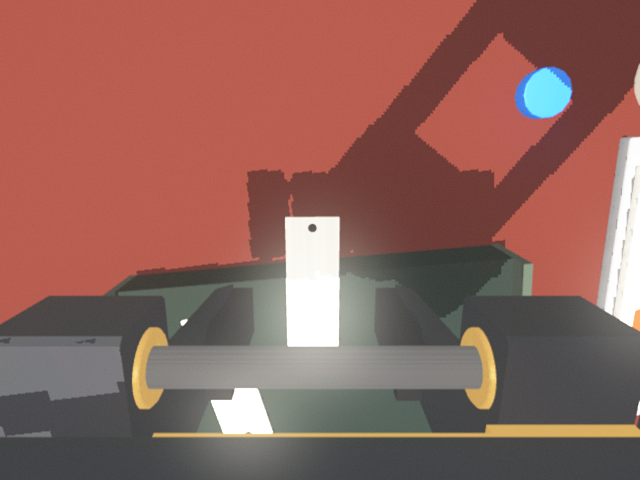

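The overhanging plate's front edge runs from (286,217) to (340,217). The other plate is partly hidden at (245,410).

Run:
```python
from h import *
p=ctrl.get_image("wrist")
g=p["pixels"].min(-1)
for r in(222,240,255):
    c=np.where(g[r,260:370]>130)[0]+260;a,b=atz(p,(c[0]-.5,r),.0475),atz(p,(c[-1]+.5,r),.0475);print(r,c[0],c[-1],a[:2],b[:2],(a+b)[:2]/2)
c=np.where(g[:300,312-12]>130)[0];print("front",c[0],atz(p,(313,c[0]-.5),.0475))
```

```text
222 285 339 [ 0.4371 -0.2953] [ 0.4418 -0.2594] [ 0.4394 -0.2774]
240 285 339 [ 0.4492 -0.2972] [ 0.454  -0.2608] [ 0.4516 -0.279 ]
255 285 339 [ 0.4595 -0.2987] [ 0.4644 -0.262 ] [ 0.4619 -0.2804]
front 216 [ 0.4352 -0.2761  0.0475]
```

Run:
```python
from h import *
go(.461,-.2798,.037,172.4)
```

```text
from [ 0.4508 -0.2775  0.1596] 172.42 turn wz total 0.0 | shift total [-0.174 -0.016  2.044] per row x3 [-0.058 -0.005  0.681]
```

Request:
play_rows --pt "-0.175 -0.018 0 0 0 0 0.45" --pt "0 0 0.6 0 0 0 0.45" --pt "0 0 0.6 0 0 0 0.45" --pt "0 0 0.6 0 0 0 0.45" --pt "0 0 0.24 0 0 0 0.45" --pt "0 0 0 0 0 0 0.45" --pt "0 0 0 0 0 0 0.45" --pt "0 0 0 0 0 0 1" --pt "0 0 0 0 0 0 1" --pt "0 0 0 0 0 0 1" --pt "0 0 0 0 0 0 1"

```text
time: 24.92
tcp_pos: [0.4613, -0.2805, 0.0381]
tool_rot: [[-0.991, 0.132, 0.001], [0.132, 0.991, -0.001], [-0.002, -0.001, -1.0]]
force: [1.2, -0.2, 3.8]
opening: 0.396
grasp_force: 30.0
```

Request:
play_rows --pt "0 0 -0.1 0 0 0 1" --pt "0 0 -0.2 0 0 0 1" --pt "0 0 -0.4 0 0 0 1" --pt "0 0 -0.5 0 0 0 1" --pt "0 0 -0.4 0 0 0 1" --pt "0 0 -0.1 0 0 0 1" --pt "0 0 0 0 0 0 1"

```text
time: 25.8
tcp_pos: [0.4606, -0.2798, 0.1394]
tool_rot: [[-0.991, 0.132, 0.0], [0.132, 0.991, -0.0], [-0.0, -0.0, -1.0]]
force: [-0.6, 0.3, -1.2]
opening: 0.394
grasp_force: 30.0
```

Run:
```python
from h import *
s=ctrl.observe();print(s["force"],s["opening"],s["grasp_force"])
p=ctrl.get_image("wrist");save(p,"w4.png")
go(.5534,.1471,.11,175.35,12)
g=p["pixels"].min(-1);z=s["tcp_pos"][2]+.0105
c=np.where(g[:300,313]>130)[0];print("front",c[0],atz(p,(313,c[0]-.5),z),s["tcp_pos"])
```

```text
[-0.6256  0.3367 -1.1677] 0.39443448662410646 29.991309642791748
from [ 0.4602 -0.2795  0.1386] 172.39 turn wz total -0.49 | shift total [-0.972  7.213  0.477] per row x12 [-0.081  0.601  0.04 ]
front 250 [ 0.434  -0.2767  0.1499] [ 0.4606 -0.2798  0.1394]
```

View pics/w4.png

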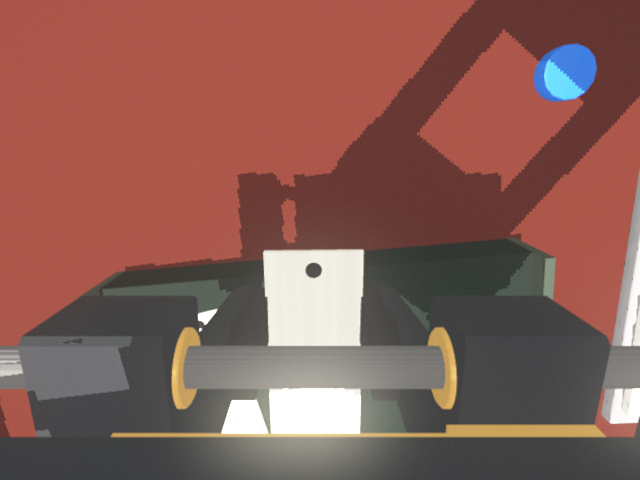

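The plate is held level, with its front edge at row 250. Next is carrying it to nest 2.

Request:
play_rows --pt "0 0.2 0 0 0 -0.25 1" --pt "0 0.4 0 0 0 -0.24 1" --pt "-0.08 0.6 0 0 0 0 1" --pt "-0.1 0.7 0 0 0 0 1" --pt "-0.1 0.7 0 0 0 0 1" --pt "-0.1 0.7 0 0 0 0 1" --pt "-0.1 0.7 0 0 0 0 1" --pt "-0.1 0.7 0 0 0 0 1" --pt "-0.1 0.7 0 0 0 0 1" --pt "-0.1 0.7 0 0 0 0 1" --pt "-0.1 0.6 0.15 0 0 0 1" --pt "-0.05 0.4 0.2 0 0 0 1" --pt "-0.05 0.2 0.2 0 0 0 1" --pt "0 0 0.1 0 0 0 1" --pt "0 0 0 0 0 0 1" --pt "0 0 0 0 0 0 1" --pt "0 0 0 0 0 0 1"

```text
time: 27.98
tcp_pos: [0.5565, 0.1511, 0.1009]
tool_rot: [[-0.997, 0.082, 0.001], [0.082, 0.997, 0.0], [-0.001, 0.0, -1.0]]
force: [-0.1, -0.7, -0.7]
opening: 0.394
grasp_force: 30.0
```

Run:
```python
from h import *
s=ctrl.observe();print(s["tcp_pos"])
p=ctrl.get_image("wrist");c=p["pixels"]
print("pins");comps(p,c.max(-1)<256,(.037,.048),(.5,.66),(0.02,.26),5)
g=c.min(-1);z=s["tcp_pos"][2]+.0105
comps(p,c.max(-1)<256,(z-.006,z+.003),(.45,.62),(.08,.22),100)
go(.5534,.1471,.0245,175.35)
```

```text
[0.5565 0.1511 0.1009]
pins
c [515.1  82.7] size [22.8  5.1] long axis deg 85.4 z 0.0424 mean [0.515  0.0834 0.0421]
c [520.7 150.3] size [21.7  5. ] long axis deg 85.2 z 0.0425 mean [0.5204 0.1503 0.0422]
c [526.3 218.1] size [22.6  5.2] long axis deg 85.9 z 0.0424 mean [0.526  0.2177 0.042 ]
c [525.5  57.9] size [5.5 5.7] long axis deg -54.5 z 0.0413 mean [0.5254 0.0583 0.0409]
c [529.5 106.3] size [5.6 5.4] long axis deg 46.6 z 0.0413 mean [0.5292 0.1067 0.0412]
c [531.2 125.2] size [5.8 5.6] long axis deg 0.2 z 0.0414 mean [0.5308 0.1254 0.0411]
c [535.2 173.6] size [5.6 5.7] long axis deg -1.1 z 0.0416 mean [0.5348 0.1736 0.0412]
c [536.7 192.6] size [5.8 5.6] long axis deg 82.7 z 0.0414 mean [0.5364 0.1923 0.0412]
c [540.7 240.9] size [5.1 5.9] long axis deg -16.7 z 0.0413 mean [0.5405 0.2406 0.0408]
c [550.1 151.3] size [63.  38.3] long axis deg 85.7 z 0.1084 mean [0.5491 0.1513 0.1086]
c [598.4 147.7] size [36.2 22. ] long axis deg 85.9 z 0.1082 mean [0.5982 0.1477 0.1082]
from [0.5565 0.1512 0.1009] 175.29 turn wz total -0.01 | shift total [ 0.045 -0.072  1.273] per row x2 [ 0.023 -0.036  0.636]
```

Request:
play_rows --pt "0.045 -0.067 0 0 0 0 1" --pt "0 0 0.3 0 0 0 1" --pt "0 0 0.4 0 0 0 1" --pt "0 0 0.2 0 0 0 1" --pt "0 0 0.1 0 0 0 1" --pt "0 0 0.1 0 0 0 1" --pt "0 0 0.06 0 0 0 1" --pt "0 0 0.04 0 0 0 1" --pt "0 0 0 0 0 0 1"

```text
time: 29.15
tcp_pos: [0.5532, 0.148, 0.0284]
tool_rot: [[-0.997, 0.081, 0.0], [0.081, 0.997, 0.0], [-0.0, 0.0, -1.0]]
force: [0.1, 0.6, 0.3]
opening: 0.391
grasp_force: 30.0
```

Request:
play_rows --pt "0 0 0.015 0 0 0 1" --pt "0 0 0.015 0 0 0 1" --pt "0 0 0 0 0 0 1"

```text
time: 29.52
tcp_pos: [0.5534, 0.148, 0.0275]
tool_rot: [[-0.997, 0.081, 0.001], [0.081, 0.997, -0.0], [-0.001, 0.0, -1.0]]
force: [-2.8, -0.3, 6.5]
opening: 0.397
grasp_force: 30.0
```

Request:
play_rows --pt "0 0 0 0 0 0 0.52" --pt "0 0 0 0 0 0 0.5" --pt "0 0 0 0 0 0 0.5" --pt "0 0 -0.3 0 0 0 0.5" --pt "0 0 -0.8 0 0 0 0.5" --pt "0 0 -0.9 0 0 0 0.6" --pt "0 0 -0.3 0 0 0 0.8" --pt "0 0 0 0 0 0 1" --pt "0 0 0 0 0 0 1"

```text
time: 30.65
tcp_pos: [0.5518, 0.1478, 0.1628]
tool_rot: [[-0.997, 0.081, -0.003], [0.081, 0.997, -0.0], [0.003, -0.0, -1.0]]
force: [-0.1, -0.3, -0.4]
opening: 0.086
grasp_force: 0.0
```

Run:
```python
from h import *
s=ctrl.observe();print(s["time"],s["tcp_pos"])
p=ctrl.get_image("wrist");save(p,"w5.png");t=ctrl.get_image("top");plates(t);plates(ctrl.get_image("side"))
comps(p,p["pixels"].max(-1)<256,(.0335,.0375),(.5,.65),(.08,.22),100)
go(.5545,-.3525,.16,180-173+180,9)
go(.5545,-.3525,.16,187,9)
```

```text
30.65 [0.5518 0.1478 0.1628]
c [ 549.6 -353. ] size [111.6  40.2] long axis deg 8.8 z 0.0465 mean [ 0.5487 -0.3527  0.0464]
c [ 549.6 -353.6] size [110.1  39.2] long axis deg 7.4 z 0.0468 mean [ 0.5487 -0.3547  0.0468]
c [583.4 145.3] size [ 36.  110.4] long axis deg -3.7 z 0.0351 mean [0.57   0.1462 0.0351]
from [0.5519 0.1478 0.1625] 175.33 turn wz total -1.94 | shift total [ 0.973 -8.282  0.042] per row x9 [ 0.108 -0.92   0.005]
from [0.5519 0.1478 0.1625] 175.33 turn wz total -1.94 | shift total [ 0.973 -8.282  0.042] per row x9 [ 0.108 -0.92   0.005]
```

View pics/w5.png

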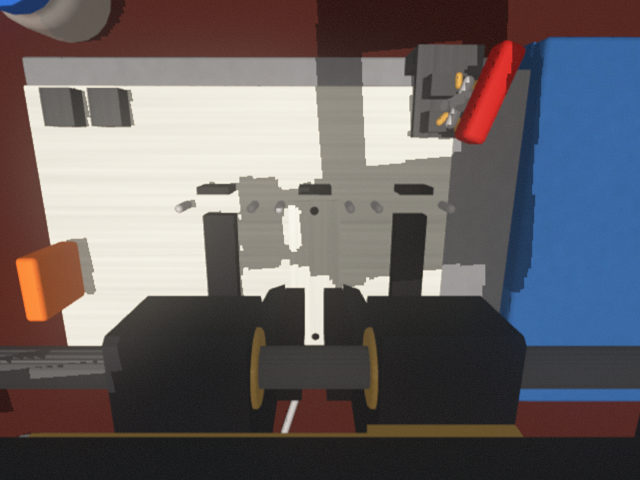

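The plate lies flat between the pins of nest 2 (about (315,250)). Now for plate B.

Request:
play_rows --pt "0 0 0 0 0 -0.99 1" --pt "0 0 0 0 0 -0.99 1" --pt "0.06 -0.5 0 0 0 0 1" --pt "0.11 -0.91 0 0 0 0 1" --pt "0.11 -0.91 0 0 0 0 1" --pt "0.11 -0.91 0 0 0 0 1" --pt "0.11 -0.91 0 0 0 0 1" --pt "0.11 -0.91 0 0 0 0 1" --pt "0.11 -0.91 0 0 0 0 1" --pt "0.11 -0.91 0 0 0 0 1" --pt "0.11 -0.91 0 0 0 0 1" --pt "0.05 -0.5 0 0 0 0 1" --pt "0 0 0 0 0 0 1" --pt "0 0 0 0 0 0 1" --pt "0 0 0 0 0 0 1"

```text
time: 32.67
tcp_pos: [0.5566, -0.3508, 0.1641]
tool_rot: [[-0.992, -0.127, -0.001], [-0.127, 0.992, 0.001], [0.001, 0.001, -1.0]]
force: [0.2, 0.5, -0.2]
opening: 0.007
grasp_force: 0.0
```

Run:
```python
from h import *
s=ctrl.observe();print(s["tcp_pos"])
p=ctrl.get_image("wrist");plates(p);plates(ctrl.get_image("side"))
go(.5553,-.3529,.0495,187.2)
```

```text
[ 0.5566 -0.3508  0.1641]
c [ 538.  -427.7] size [  6.8 133.4] long axis deg -2.3 z 0.0577 mean [ 0.5324 -0.4275  0.0576]
c [ 534.8 -371.3] size [102.3 121.5] long axis deg -3.1 z 0.0444 mean [ 0.5185 -0.3685  0.0447]
c [ 561.1 -144.4] size [ 7.7 89.9] long axis deg -2.5 z 0.0576 mean [ 0.5619 -0.1446  0.0575]
c [ 662.4 -148.7] size [ 6.1 40.3] long axis deg -2.4 z 0.0576 mean [ 0.662  -0.1488  0.0576]
c [ 595.4 -355. ] size [19.4 23. ] long axis deg -87.2 z 0.0468 mean [ 0.5954 -0.356   0.0468]
c [ 513.9 -358.3] size [38.4 39.3] long axis deg -82.5 z 0.0469 mean [ 0.5129 -0.3603  0.0468]
c [ 561.3 -365.7] size [32.2 12.8] long axis deg 4.3 z 0.0469 mean [ 0.5615 -0.3659  0.0469]
from [ 0.5568 -0.3511  0.1645] -172.7 turn wz total 0.02 | shift total [ 0.029 -0.026  1.917] per row x3 [ 0.01  -0.009  0.639]
```

Request:
play_rows --pt "0.03 -0.05 0.7 0 0 0 1" --pt "0 0 0.7 0 0 0 1" --pt "0 0 0.4 0 0 0 1" --pt "0 0 0.12 0 0 0 1" --pt "0 0 0.03 0 0 0 1" --pt "0 0 0 0 0 0 1"

```text
time: 33.52
tcp_pos: [0.5559, -0.3558, 0.0486]
tool_rot: [[-0.992, -0.126, 0.001], [-0.126, 0.992, -0.001], [-0.001, -0.001, -1.0]]
force: [-0.1, -0.3, -0.0]
opening: 0.006
grasp_force: 0.0
```

Request:
play_rows --pt "0 0 0.02 0 0 0 1" --pt "0 0 0.015 0 0 0 1" --pt "0 0 0 0 0 0 1"

```text
time: 33.9
tcp_pos: [0.5559, -0.356, 0.0479]
tool_rot: [[-0.992, -0.126, 0.001], [-0.126, 0.992, -0.001], [-0.001, -0.001, -1.0]]
force: [-3.2, 3.7, 10.9]
opening: 0.003
grasp_force: 5.5
```

Request:
play_rows --pt "0.05 0 0 0 0 0 1" --pt "0.1 0 0 0 0 0 1" --pt "0.15 0 0 0 0 0 1" --pt "0.15 0 0 0 0 0 1" --pt "0.15 0 0 0 0 0 1" --pt "0.15 0 0 0 0 0 1" --pt "0.15 0 0 0 0 0 1" --pt "0.1 0 0 0 0 0 1" --pt "0.07 0 0 0 0 0 1" --pt "0 0 0 0 0 0 1"

```text
time: 35.15
tcp_pos: [0.4932, -0.3652, 0.048]
tool_rot: [[-0.992, -0.125, 0.004], [-0.125, 0.992, -0.004], [-0.004, -0.004, -1.0]]
force: [1.6, 0.3, 7.0]
opening: 0.006
grasp_force: 3.6
```

Request:
play_rows --pt "0 0 -0.2 0 0 0 1" --pt "0 0 -0.8 0 0 0 1" --pt "0.1 0 -0.9 0 0 0 0.6" --pt "0.3 0 0 0 0 0 0.45" --pt "0.2 0 0 0 0 0 0.45" --pt "0 0 0 0 0 0 0.45" --pt "0 0 0 0 0 0 0.45"

```text
time: 36.02
tcp_pos: [0.4553, -0.3677, 0.1581]
tool_rot: [[-0.992, -0.125, -0.001], [-0.125, 0.992, 0.002], [0.001, 0.002, -1.0]]
force: [1.4, 0.3, -0.2]
opening: 0.539
grasp_force: 0.0
```

Run:
```python
from h import *
s=ctrl.observe();print(s["time"],s["opening"],s["tcp_pos"])
p=ctrl.get_image("wrist");save(p,"w6.png")
g=p["pixels"].min(-1)
for r in(226,240,255):
    c=np.where(g[r,260:370]>130)[0]+260
    if len(c)<5: continue
    a,b=atz(p,(c[0]-.5,r),.0475),atz(p,(c[-1]+.5,r),.0475);print(r,c[0],c[-1],a[:2],b[:2],(a+b)[:2]/2)
c=np.where(g[:300,300]>130)[0];print("front",c[0],atz(p,(300,c[0]-.5),.0475))
c=np.where(g[:300,325]>130)[0];print("front",c[0],atz(p,(325,c[0]-.5),.0475))
comps(p,g>100,(.0455,.05),(.38,.69),(-.44,-.25),100)
```

```text
36.025 0.5387738130311315 [ 0.4553 -0.3677  0.1581]
226 286 341 [ 0.4486 -0.3875] [ 0.444 -0.351] [ 0.4463 -0.3693]
240 287 341 [ 0.4579 -0.3859] [ 0.4533 -0.3497] [ 0.4556 -0.3678]
255 287 340 [ 0.4682 -0.3847] [ 0.4637 -0.3489] [ 0.4659 -0.3668]
front 206 [ 0.4339 -0.3797  0.0475]
front 206 [ 0.4319 -0.3636  0.0475]
c [ 483.6 -364.8] size [100.4  36.4] long axis deg 7.5 z 0.0463 mean [ 0.4817 -0.3649  0.0463]
```

View pics/w6.png

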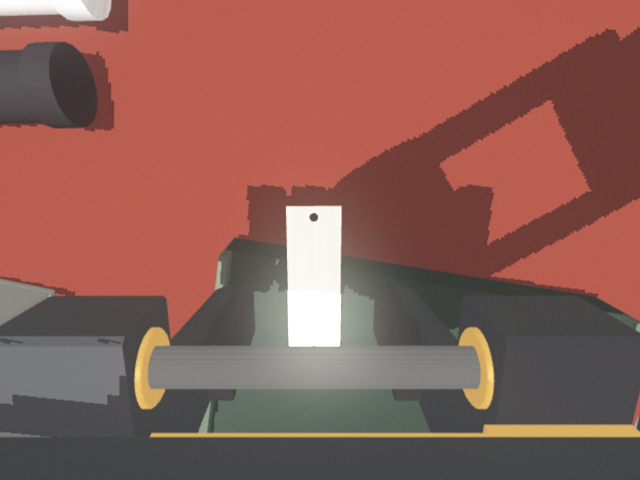

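Plate B now overhangs, with its front edge at row 206, columns 287–341. I'll grip it.

Run:
```python
from h import *
go(.4585,-.3676,.037,187.3)
```

```text
from [ 0.4555 -0.3677  0.1583] -172.79 turn wz total -0.01 | shift total [-0.049 -0.004  2.021] per row x3 [-0.016 -0.001  0.674]
```

Request:
play_rows --pt "-0.055 -0.005 0 0 0 0 0.45" --pt "0 0 0.6 0 0 0 0.45" --pt "0 0 0.6 0 0 0 0.45" --pt "0 0 0.6 0 0 0 0.45" --pt "0 0 0.22 0 0 0 0.45" --pt "0 0 0 0 0 0 0.45" --pt "0 0 0 0 0 0 0.45" --pt "0 0 0 0 0 0 1" --pt "0 0 0 0 0 0 1" --pt "0 0 0 0 0 0 1" --pt "0 0 0 0 0 0 1"

```text
time: 37.45
tcp_pos: [0.4574, -0.3685, 0.0374]
tool_rot: [[-0.992, -0.125, -0.004], [-0.125, 0.992, 0.0], [0.004, 0.001, -1.0]]
force: [-6.5, -4.9, -3.6]
opening: 0.393
grasp_force: 31.6
```

Request:
play_rows --pt "0 0 -0.1 0 0 0 1" --pt "0 0 -0.2 0 0 0 1" --pt "0 0 -0.4 0 0 0 1" --pt "0 0 -0.5 0 0 0 1" --pt "0 0 -0.4 0 0 0 1" --pt "0 0 -0.1 0 0 0 1" --pt "0 0 0 0 0 0 1"

```text
time: 38.33
tcp_pos: [0.4595, -0.3681, 0.1407]
tool_rot: [[-0.992, -0.126, 0.001], [-0.126, 0.992, -0.001], [-0.001, -0.001, -1.0]]
force: [-0.7, -0.0, 0.1]
opening: 0.394
grasp_force: 30.0
```

Run:
```python
from h import *
s=ctrl.observe();print(s["time"],s["opening"],s["tcp_pos"])
p=ctrl.get_image("wrist");g=p["pixels"].min(-1);z=s["tcp_pos"][2]+.009
c=np.where(g[:300,313]>130)[0];f=atz(p,(313,c[0]-.5),z);d=np.linalg.norm((f-s["tcp_pos"])[:2])*1e3;print("front dist",d)
n1=np.array([.5763,.0775]);off=(.055-d/1e3);t=np.radians(175.35);q=n1+off*np.array([np.cos(t),np.sin(t)]);print(q)
go(q[0],q[1],.101,175.35,12)
comps(p,g>90,(z-.006,z+.004),(.38,.6),(-.44,-.28),100)
```

```text
38.325 0.3937686641802515 [ 0.4595 -0.3681  0.1407]
front dist 24.531287448026216
[0.5459 0.08  ]
from [ 0.459  -0.3677  0.1398] -172.77 turn wz total 1.98 | shift total [-0.839  7.555  0.647] per row x12 [-0.07   0.63   0.054]
c [ 453.7 -369.5] size [36.  37.8] long axis deg -82.0 z 0.1496 mean [ 0.4528 -0.3696  0.1496]
c [ 499.9 -362.9] size [22.1 36. ] long axis deg -81.5 z 0.1497 mean [ 0.4997 -0.3629  0.1497]
```

Request:
play_rows --pt "0 0.1 0 0 0 0.66 1" --pt "0 0.2 0 0 0 0.66 1" --pt "0 0.3 0 0 0 0.66 1" --pt "-0.08 0.6 0 0 0 0 1" --pt "-0.1 0.75 0 0 0 0 1" --pt "-0.1 0.75 0 0 0 0 1" --pt "-0.1 0.75 0 0 0 0 1" --pt "-0.1 0.75 0 0 0 0 1" --pt "-0.1 0.75 0 0 0 0 1" --pt "-0.1 0.75 0 0 0 0 1" --pt "-0.1 0.75 0 0 0 0 1" --pt "-0.06 0.6 0.15 0 0 0 1" --pt "0 0.4 0.2 0 0 0 1" --pt "0 0.1 0.2 0 0 0 1" --pt "0 0 0.1 0 0 0 1" --pt "0 0 0 0 0 0 1" --pt "0 0 0 0 0 0 1" --pt "0 0 0 0 0 0 1"

```text
time: 40.62
tcp_pos: [0.5424, 0.0788, 0.1018]
tool_rot: [[-0.997, 0.082, 0.001], [0.082, 0.997, -0.0], [-0.001, -0.0, -1.0]]
force: [0.0, -0.1, -0.5]
opening: 0.399
grasp_force: 30.0
```

Run:
```python
from h import *
s=ctrl.observe();print(s["tcp_pos"],s["time"])
p=ctrl.get_image("wrist");c=p["pixels"]
print("pins");comps(p,c.max(-1)<256,(.037,.048),(.5,.66),(0.02,.2),5)
z=s["tcp_pos"][2]+.009
comps(p,c.max(-1)<256,(z-.005,z+.004),(.45,.62),(.0,.16),100)
go(.5459,.0803,.0275,175.35)
plates(ctrl.get_image("top"))
```

```text
[0.5424 0.0788 0.1018] 40.625
pins
c [515.   82.7] size [21.7  5.1] long axis deg 85.2 z 0.0424 mean [0.5147 0.0828 0.0421]
c [520.6 150.4] size [22.6  5.1] long axis deg 85.8 z 0.0424 mean [0.5203 0.1499 0.042 ]
c [525.4  57.3] size [5.5 5.8] long axis deg -52.2 z 0.0416 mean [0.5251 0.0576 0.0413]
c [529.3 105.8] size [5.5 5.4] long axis deg 82.3 z 0.0414 mean [0.5291 0.1058 0.0412]
c [531.  124.9] size [5.7 5.3] long axis deg 88.6 z 0.0414 mean [0.5306 0.1245 0.0411]
c [535.  173.5] size [5.8 5.7] long axis deg 10.3 z 0.041 mean [0.5347 0.1729 0.0406]
c [536.7 192.3] size [5.5 5.9] long axis deg -79.1 z 0.0412 mean [0.5363 0.1917 0.0408]
c [626.7 100.2] size [1.2 2.3] long axis deg -2.4 z 0.0412 mean [0.6264 0.1001 0.0409]
c [536.4  78.9] size [63.1 35.8] long axis deg 85.0 z 0.1106 mean [0.5353 0.0789 0.1106]
c [583.1  75.7] size [36.2 21.8] long axis deg 85.9 z 0.1107 mean [0.5829 0.0758 0.1107]
from [0.5423 0.0789 0.1017] 175.29 turn wz total -0.01 | shift total [-0.057  0.028  1.237] per row x2 [-0.029  0.014  0.619]
```

Request:
play_rows --pt "-0.053 0.024 0 0 0 0 1" --pt "0 0 0.3 0 0 0 1" --pt "0 0 0.4 0 0 0 1" --pt "0 0 0.2 0 0 0 1" --pt "0 0 0.1 0 0 0 1" --pt "0 0 0.1 0 0 0 1" --pt "0 0 0.08 0 0 0 1" --pt "0 0 0.06 0 0 0 1" --pt "0 0 0.02 0 0 0 1" --pt "0 0 0 0 0 0 1"

```text
time: 41.98
tcp_pos: [0.5453, 0.0805, 0.0261]
tool_rot: [[-0.997, 0.081, 0.0], [0.081, 0.997, -0.0], [-0.0, -0.0, -1.0]]
force: [-2.5, -0.4, 4.4]
opening: 0.39
grasp_force: 30.0
```

Request:
play_rows --pt "0 0 0 0 0 0 0.52" --pt "0 0 0 0 0 0 0.5" --pt "0 0 0 0 0 0 0.5" --pt "0 0 -0.3 0 0 0 0.5" --pt "0 0 -0.8 0 0 0 0.5" --pt "0 0 -0.9 0 0 0 0.5" --pt "0 0 -0.3 0 0 0 0.5" --pt "0 0 0 0 0 0 0.5" --pt "0 0 0 0 0 0 0.5"

```text
time: 43.1
tcp_pos: [0.544, 0.0806, 0.162]
tool_rot: [[-0.997, 0.081, -0.003], [0.081, 0.997, 0.0], [0.003, 0.0, -1.0]]
force: [-0.9, 0.3, -0.8]
opening: 0.502
grasp_force: 0.0
```

Run:
```python
from h import *
s=ctrl.observe();print(s["time"],s["tcp_pos"])
p=ctrl.get_image("wrist");save(p,"w7.png")
comps(p,p["pixels"].max(-1)<256,(.0335,.0375),(.5,.65),(.0,.22),100)
plates(ctrl.get_image("top"))
c=p["pixels"].astype(int);R,G,B=c[...,0],c[...,1],c[...,2]
print(rect(cloud(p),(R>150)&(B<120)&(R>G+50),(.063,.1),(.5,.65),(-.1,.05)))
go(.5655,-.036,.13,175.2,4)
```

```text
43.1 [0.544  0.0806 0.162 ]
c [576.5  78.1] size [ 36.1 109.4] long axis deg -3.6 z 0.0351 mean [0.5737 0.0784 0.0351]
c [571.6 149.5] size [39.7 84.2] long axis deg -7.7 z 0.0351 mean [0.5638 0.1513 0.0351]
(((556.382080078125, -35.68598175048828), (13.328195571899414, 22.797683715820312), 84.04224395751953), np.float64(0.06833138234308483), 717)
from [0.5439 0.0806 0.1615] 175.33 turn wz total 0.02 | shift total [-0.521 -1.907  0.526] per row x4 [-0.13  -0.477  0.131]
```

View pics/w7.png

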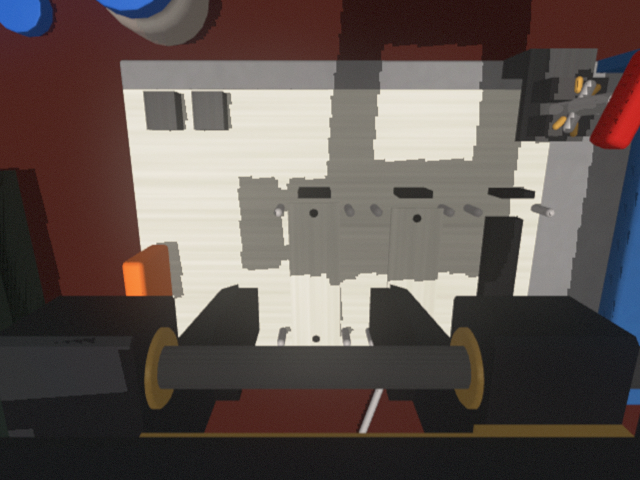

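Both plates lie flat in nests 1 (315,255) and 2 (414,245), and the board is empty. Next I grip the handle and push the tray home.

Request:
play_rows --pt "-0.13 -0.477 0 0 0 0 0.5" --pt "-0.13 -0.477 0 0 0 0 0.5" --pt "-0.13 -0.477 0 0 0 0 0.5" --pt "-0.13 -0.477 0 0 0 0 0.5" --pt "0 0 0 0 0 0 0.5" --pt "0 0 0.7 0 0 0 0.5" --pt "0 0 0.7 0 0 0 0.5" --pt "0 0 0.4 0 0 0 0.5" --pt "0 0 0.17 0 0 0 0.5" --pt "0 0 0 0 0 0 0.5" --pt "0 0 0 0 0 0 1" --pt "0 0 0 0 0 0 1" --pt "0 0 0 0 0 0 1" --pt "0 0 0 0 0 0 1"

```text
time: 44.95
tcp_pos: [0.5675, -0.0363, 0.0461]
tool_rot: [[-0.997, 0.081, 0.001], [0.081, 0.997, -0.0], [-0.001, -0.0, -1.0]]
force: [-0.1, -0.1, 3.8]
opening: 0.162
grasp_force: 30.0
```

Request:
play_rows --pt "0 0.05 0 0 0 0 1" --pt "0 0.12 0 0 0 0 1" --pt "0 0.2 0 0 0 0 1" --pt "0 0.27 0 0 0 0 1" --pt "0 0.3 0 0 0 0 1" --pt "0 0.3 0 0 0 0 1" --pt "0 0.3 0 0 0 0 1" --pt "0 0.3 0 0 0 0 1" --pt "0 0.3 0 0 0 0 1" --pt "0 0.3 0 0 0 0 1" --pt "0 0.3 0 0 0 0 1" --pt "0 0.3 0 0 0 0 1" --pt "0 0.25 0 0 0 0 1" --pt "0 0.2 0 0 0 0 1" --pt "0 0.15 0 0 0 0 1" --pt "0 0.1 0 0 0 0 1" --pt "0 0.08 0 0 0 0 1" --pt "0 0.05 0 0 0 0 1" --pt "0 0.03 0 0 0 0 1" --pt "0 0 0 0 0 0 1"

```text
time: 47.45
tcp_pos: [0.587, 0.1976, 0.0461]
tool_rot: [[-0.997, 0.081, 0.002], [0.081, 0.997, 0.0], [-0.002, 0.001, -1.0]]
force: [1.6, -0.8, 5.2]
opening: 0.156
grasp_force: 30.0
```

Request:
play_rows --pt "0 0.02 0 0 0 0 1" --pt "0 0.015 0 0 0 0 1" --pt "0 0 0 0 0 0 1" --pt "0 0 0 0 0 0 1"

```text
time: 47.95
tcp_pos: [0.587, 0.1976, 0.0461]
tool_rot: [[-0.997, 0.082, 0.001], [0.082, 0.997, -0.002], [-0.001, -0.002, -1.0]]
force: [0.1, -10.5, 7.4]
opening: 0.157
grasp_force: 30.0
```

Request:
play_rows --pt "0 -0.01 0 0 0 0 0.6" --pt "0 0 0 0 0 0 0.5" --pt "0 0 0 0 0 0 0.5" --pt "0 0 -0.3 0 0 0 0.5" --pt "0 0 -0.8 0 0 0 0.5" --pt "0 0 -0.9 0 0 0 0.5" --pt "0 0 -0.9 0 0 0 0.5" --pt "0 0 0 0 0 0.85 0.5" --pt "0 0 0 0 0 0.85 0.5" --pt "0 0 0 0 0 0.85 0.5" --pt "0 0 0 0 0 0.85 0.5" --pt "0 0 0 0 0 0 0.5"

```text
time: 49.45
tcp_pos: [0.5863, 0.1988, 0.2206]
tool_rot: [[-0.906, 0.423, 0.001], [0.423, 0.906, 0.0], [-0.001, 0.001, -1.0]]
force: [-0.7, 0.3, 0.1]
opening: 0.502
grasp_force: 0.0
```

Run:
```python
from h import *
t=ctrl.get_image("top")
p=ctrl.get_image("wrist");c=p["pixels"].astype(int);R,G,B=c[...,0],c[...,1],c[...,2]
for q in (p,t):
    c=q["pixels"].astype(int);R,G,B=c[...,0],c[...,1],c[...,2]
    comps(q,(R>90)&(R>2.2*G)&(R>2.2*B),(.1,.13),(.4,.6),(.15,.35),30)
print([(r["centre"],r["score"],atz(p,r["centre"],.109)) for r in ctrl.pinpoint("t_handle",p)[:2]])
print(rect(cloud(t),(lambda c:(c[...,0]>180)&(c[...,2]<90)&(c[...,1]>60))(t["pixels"].astype(int)),(.06,.1),(.53,.65),(.1,.3)))
go(.4735,.2385,.2,155)
```

```text
c [474.3 236.7] size [12.1 45.3] long axis deg -24.1 z 0.1148 mean [0.474  0.2369 0.1147]
[([293.1, 45.3], 0.73, array([0.4748, 0.2375, 0.109 ]))]
(((0.0, 0.0), (0.0, 0.0), 0.0), np.float64(nan), 0)
from [0.5862 0.1987 0.22  ] 155.03 turn wz total 0.0 | shift total [ 1.983 -0.193  0.333] per row x3 [ 0.661 -0.064  0.111]
  return _methods._mean(a, axis=axis, dtype=dtype,
  ret = ret.dtype.type(ret / rcount)
```

Request:
play_rows --pt "0.65 -0.07 0 0 0 0 0.5" --pt "0.65 -0.07 0 0 0 0 0.5" --pt "0.66 -0.07 0 0 0 -0.1 0.5" --pt "0 0 0 0 0 0 0.5" --pt "0 0 0.7 0 0 0 0.5" --pt "0 0 0.7 0 0 0 0.5" --pt "0 0 0.5 0 0 0 0.5" --pt "0 0 0.23 0 0 0 0.5" --pt "0 0 0 0 0 0 0.5" --pt "0 0 0 0 0 0 0.5"

```text
time: 50.85
tcp_pos: [0.4756, 0.2373, 0.0929]
tool_rot: [[-0.91, 0.414, 0.002], [0.414, 0.91, 0.001], [-0.002, 0.001, -1.0]]
force: [0.2, -0.2, -0.6]
opening: 0.502
grasp_force: 0.0
```

Request:
play_rows --pt "0.02 -0.01 0 0 0 0 0.5" --pt "0 0 0 0 0 0 1" --pt "0 0 0 0 0 0 1" --pt "0 0 0 0 0 0 1" --pt "0 0 0 0 0 0 1" --pt "0 0 -0.05 0 0 0 1" --pt "0 0 -0.04 0 0 0 1" --pt "0 0 0 0 0 0 1" --pt "0 0 0 0 0 0 1"

```text
time: 51.98
tcp_pos: [0.4725, 0.2368, 0.0952]
tool_rot: [[-0.91, 0.414, -0.001], [0.414, 0.91, -0.0], [0.001, -0.0, -1.0]]
force: [6.1, 2.4, -16.4]
opening: 0.132
grasp_force: 30.0
```

Request:
play_rows --pt "0 0 -0.005 0 0 0.9 1" --pt "0 0 0 0 0 0.9 1" --pt "0 0 0 0 0 0.9 1" --pt "0 0 0 0 0 0.9 1" --pt "0 0 0 0 0 0.9 1" --pt "0 0 0 0 0 0.9 1" --pt "0 0 0 0 0 0.9 1" --pt "0 0 0 0 0 0.9 1" --pt "0 0 0 0 0 0.9 1" --pt "0 0 0 0 0 0.9 1" --pt "0 0 0 0 0 0.9 1" --pt "0 0 0 0 0 0.9 1" --pt "0 0 0 0 0 0.9 1" --pt "0 0 0 0 0 0 1" --pt "0 0 0 0 0 0 1"

```text
time: 53.85
tcp_pos: [0.4724, 0.2367, 0.0954]
tool_rot: [[0.082, 0.997, -0.001], [0.997, -0.082, -0.0], [-0.0, -0.001, -1.0]]
force: [6.3, 1.4, -16.4]
opening: 0.133
grasp_force: 30.0
```

```bash
python3 -c "
from h import *
s=ctrl.observe();print(s['force'],s['wrist_torque']);go(.4743,.237,.0745,85.3)"
```

```text
[  6.3271   1.4429 -16.419 ] [ 0.2532 -1.0941  0.0113]
from [0.4724 0.2367 0.0954] 85.32 turn wz total 0.0 | shift total [0.008 0.032 0.348] per row x1 [0.008 0.032 0.348]
```

Request:
play_rows --pt "0 0 0.08 0 0 0 1" --pt "0 0 0.08 0 0 0 1" --pt "0 0 0.08 0 0 0 1" --pt "0 0 0.08 0 0 0 1" --pt "0 0 0.03 0 0 0 1" --pt "0 0 0 0 0 0 1"

```text
time: 54.6
tcp_pos: [0.4728, 0.2369, 0.0763]
tool_rot: [[0.081, 0.997, -0.0], [0.997, -0.081, -0.0], [-0.0, -0.0, -1.0]]
force: [2.1, 0.6, -9.9]
opening: 0.129
grasp_force: 30.0
```

Request:
play_rows --pt "0 0 0.03 0 0 0 1" --pt "0 0 0 0 0 0 1" --pt "0 0 0 0 0 0 0.6" --pt "0 0 0 0 0 0 0.5" --pt "0 0 0 0 0 0 0.5" --pt "0 0 -0.4 0 0 0 0.5" --pt "0 0 -0.9 0 0 0 0.5" --pt "0 0 -0.9 0 0 0 0.5" --pt "-0.6 0 -0.3 0 0 0 0.5" --pt "-0.6 0 0 0 0 0 0.5" --pt "0 0 0 0 0 0 0.5"

```text
time: 55.98
tcp_pos: [0.4672, 0.1638, 0.2249]
tool_rot: [[0.084, 0.996, 0.001], [0.996, -0.084, -0.0], [-0.0, 0.001, -1.0]]
force: [-0.2, -0.4, -0.0]
opening: 0.501
grasp_force: 0.0
```

Run:
```python
from h import *
s=ctrl.observe();print(s["time"],s["tcp_pos"])
for n in("wrist","side"):
    q=ctrl.get_image(n);c=q["pixels"].astype(int);R,G,B=c[...,0],c[...,1],c[...,2]
    print(n);comps(q,(R>90)&(R>2.2*G)&(R>2.2*B),(.08,.13),(.4,.6),(.15,.35),10)
    comps(q,(R>150)&(B<110)&(G>50)&(R>G+50)&(R<2.5*G+200),(.064,.072),(.53,.65),(.1,.3),20)
    save(q,"end_%s.png"%n)
```

```text
55.975 [0.4672 0.1638 0.2249]
wrist
c [474.  237.1] size [44.2 11.1] long axis deg 85.6 z 0.0993 mean [0.4742 0.2372 0.0992]
c [585.8 197.7] size [12.7 43.3] long axis deg -4.8 z 0.0684 mean [0.5852 0.1979 0.0683]
side
c [472.6 231. ] size [46.3  7.3] long axis deg 85.3 z 0.0999 mean [0.4722 0.2274 0.0994]
c [583.9 195.7] size [39.6 17.4] long axis deg 3.5 z 0.068 mean [0.584  0.1938 0.068 ]
```

View pics/end_side.png

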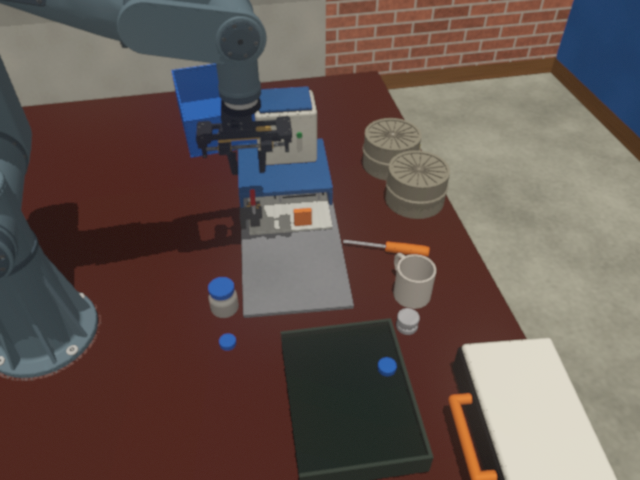

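View pics/end_wrist.png

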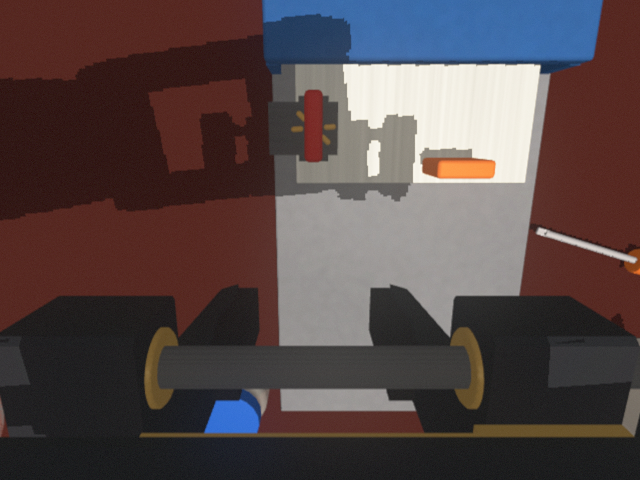

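The T bar is down: its top is at z 0.099, as at the start, and it lies along the marker's y axis at (313,125). The tray handle is back at its home position (459,168). The board is empty and the other things on the bench are where they were.

```bash
python3 -c "
from workcell import ctrl
print(ctrl.hand_in())"
```

```text
the job is handed in; nothing more can be done
None
```

The job is handed in: both plates present lie flat in nests 1 and 2, the tray is fully home, and the plunger is down and locking it.

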